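Slide a sample carrier along the rail into the corner of a loading jig

TASK

On the steel loading jig, push the rectangular sample carrier flat against the long back rail, roughly where it lies and well short of the corner, then slide it along the rail, keeping it against the rail, until it is fully home in the corner pocket: flush with both the rail and the end stop. Only push or drag it with the fingertips; it stays flat on the plate and must never be picked up. Leave the round carrier, the weight, the jar and the wrench where they are, and finish clear of everything.

Things in the scene. Friction and masses are not known exactly. Their poses are not given: they have to be found in the camera images.
- jig: Loading jig fixed to the dark bench: dull grey steel plate 170 (x) x 300 (y) x 12 mm thick with low walls on top. Origin: centre of its underside, on the bench. Its x axis points from the open front edge to the back rail, y along the rail towards the pocket, z up; its yaw varies up to 0.4 rad either way. Rail, end stop and lip form the corner pocket, 40 mm wide, 25 mm deep, open towards -y and upwards.
- rail (a point): Middle of the back rail's inner top edge, at jig x 60, y 0, z 22 mm; axes as the jig's. The rail is a steel wall along the plate's whole +x edge, 15 mm thick, 10 mm high above the plate (plate top z 12, rail top z 22 mm). The end stop is a like wall across the plate's +y end, from x -2 to 60 mm, inner face at jig y 135 mm.
- lip (a point): Top corner of the short steel lip at the pocket's mouth, at jig x 20, y 110, z 22 mm; axes as the jig's. The lip runs parallel to the rail from y 110 to 135 mm, 12 mm thick (x 8 to 20 mm), 10 mm high above the plate; its face towards the pocket is at x 20 mm.
- seat (a point): Where the carrier's origin lies when it is fully home, touching rail and end stop: on the plate's top in the jig's corner pocket, at x 42, y 112, z 12 mm in the jig's frame; axes as the jig's. Home, the carrier's rear 21 mm stick out of the pocket towards -y.
- carrier: Rectangular sample carrier: loose black block 36 (x) x 46 (y) x 16 mm high with a square silver chip on top, 50 to 100 g. Origin: centre of its underside. It lies on the plate, turned up to 0.4 rad from the jig's axes, 56 to 74 mm before the seat along jig x, 90 to 215 mm before it along jig y. Home, its 46 mm side lies along the rail, its axes along the jig's.
- disc: The round sample carrier, a loose black disc of 36 mm diameter, 16 mm high, with a silver chip on top; leave it alone. Origin at the centre of its underside. It lies on the plate beside the rectangular one, about 80 to 120 mm away along the jig's y, on either side of it.
- weight: Small brass weight with a knob, 24 mm diameter, 36 mm high, standing on the plate near its front edge towards the pocket end; leave it alone. Origin at the centre of its underside.
- jar: Amber sample jar with a white cap, 48 mm diameter, 55 mm high, standing on the bench past the jig's +y end; leave it alone. Origin at the centre of its underside.
- wrench: Steel wrench, 150 mm long, lying on the bench past the jig's -y end; leave it alone. Origin under its middle.
Mind the look-alikes: they are no part of the job. What is shaped like the carrier but blue or turquoise is not meant.

How it is judged (in metres and radians):
On the way:
1. the carrier lies flat against the rail (gap under 3 mm, within 0.08 rad), its origin still at least 60 mm short of the seat along the rail (x of carrier in the frame of seat above -0.003 m and y of carrier in the frame of seat below -0.06 m and angle between the x axis of carrier and the x axis of jig, either way round below 0.08 rad), for 0.2 s.
At the end, for the whole second after the job is handed in: The carrier lies flat on the plate in the corner pocket, at rest, its origin within 2.5 mm of the seat along and across the rail, square to the jig within 0.06 rad (x of carrier in the frame of seat between -0.0025 and 0.002 m and y of carrier in the frame of seat between -0.0025 and 0.002 m and z of carrier in the frame of seat between -0.002 and 0.002 m and angle between the x axis of carrier and the x axis of jig, either way round below 0.06 rad and linear speed of carrier below 0.01 m/s); the robot touches nothing.
It fails at once if the carrier is lifted more than 6 mm off the plate (z of carrier in the frame of seat above 0.006 m).
It fails at once if the carrier is tipped by more than 0.3 rad (angle between carrier's own z axis and vertical above 0.3 rad).
It fails at once if the carrier goes along the last 60 mm to the seat more than 8 mm off the rail (y of carrier in the frame of seat above -0.06 m and x of carrier in the frame of seat below -0.008 m).
It fails at once if the round carrier, weight, jar or wrench is shifted by more than 10 mm (distance of any of disc, weight, jar, wrench from where it was at the start of the episode above 0.01 m).
It also fails if it takes over 54 s, if anything falls off the work surface, if the arm or the gripper's body presses on something with over 40 N, if the wrist force passes 120 N, or if a joint passes its speed limit or range.

ROBOT

A 6-joint arm with a two-finger parallel gripper is mounted at the origin on the work surface. World frame = base frame: x ahead of the robot, y to its left, z up, the work surface at z = 0. Lengths are in m, angles in degrees, forces in N, time in s.
With the tool pointing down it reaches from about 0.35 to 0.875 m from the base axis. Payload 4.2 kg.
Tool frame: the origin (TCP) lies on the centre line of the jaws, within the pads' length; the fingertips stand 19 mm ahead of it and the grasp point (between the pads) is the TCP; x points along the fingers, y is the direction in which the jaws open and shut, and the axes are right-handed (so a half turn about x gives the same grasp; the last joint's range is limited). The gripper opens to 87 mm and grips with 3 to 60 N. Pads are 19 mm wide; open, the fingers measure 117 mm over their backs; the gripper's body (75 mm by 190 mm) begins 51 mm behind the grasp point.
Start: joints at [78.587, 22.042, 0.453, 0, -68.411, -14.817], TCP at [0.276, 0.561, 0.217] pointing down, gripper open.
Joint ranges: [-179.83, 179.83], [-69.29, 118.12], [-61.27, 80.66], [-181.25, 117.63], [-171.15, -9.14], [-177.46, 177.46]. Speed limits (degrees/s): [159.86, 159.86, 180, 180, 180, 180].

INTERFACE

Orientations are given as a 3x3 rotation matrix whose columns are the frame's x, y, z axes.
In Python, from station import r, viewer, job, spotter gives the robot as it stands.
- The arm moves only by the tool play_rows, never from a script. Its argument "commands" is a list of rows, each an object of numbers: "fingers": the gripper command: -1 is fully open, 1 is shut, values between are in proportion; "tx", "ty", "tz": the shift along the tool's x, y, z normalised to -1 to 1, where 1 is 750 mm; "ax", "ay", "az": the turn, a rotation vector about the tool's x, y, z normalised to -1 to 1, where 1 is pi rad. In form: [{"fingers": .., "tx": .., "ty": .., "tz": .., "ax": .., "ay": .., "az": ..}, ...]. A call has 1 to 5 rows; each row is the pose to reach, as a shift and turn from the pose commanded when the call began, along the tool's axes at that moment, turning the shorter way round; what a row does not reach only later rows make up. A row lasts 1/12 s, in which the tool goes at most 41.7 mm and 7.16 degrees, less where a joint would pass 70% of its speed; a pose out of reach is approached as far as the arm can. A call with a number of a shift or a turn outside -1 to 1 is refused whole. A call with a gripper value outside its range is refused whole. The fingers move at their own pace and stop on an object; the grip force is fixed at half the most. Time passes only in rows, so rows that repeat a pose let the fingers close. It gives the time, the measured TCP pose, the force and the opening at its end, in the units of the state.
- r.sense(): the state, without advancing time (a new reading comes with each control period).
- viewer.capture(name): name is "scene" or "top"; returns a dict with "image" (420x560x3 uint8, red, green, blue), "fx", "fy", "cx", "cy" (pixels), "dist" ([k1, k2, p1, p2, k3] as OpenCV has them; the pictures are not rectified), "R" (3x3) and "t" (3): a world point X has camera coordinates R X + t. Camera axes: x right, y down, z forward; pixel columns grow to the right and rows downward; lengths in m; the calibration is good to about 2 mm. A picture is of the moment at which its call begins. There is no depth.
- job.finish_job(): hands the job in, once; it reports no verdict.
Trained networks look in a picture, given as the dict that the camera call returned (one of the last four; its "shot" number tells which), for a name from the list of things; names that differ only in an ending like _2 or _b are one class to them, and where a whole thing is asked for, a point or a joint stands for the part that bears it (a point fixed in the world has none). Each returns a list of dicts, best first, with "score" (0 to 1); they miss things now and then, are a little off and sometimes report something else, mostly with a low value. They report only what shows in the picture. A call takes as long as a camera call. They do not tell look-alikes from the thing itself.
- spotter.find_in(name, picture): "uv" ([column, row] in pixels, amid what is visible of it).
- spotter.silhouettes(name, picture): "region" (420x560 bool, what is visible of it) and "uv" ([column, row] in pixels, amid what is visible of it).
The state is a dict: "time_s": time; "joints": joint angles; "joint_velocities": joint speeds; "effort": joint torques, N m; "tcp_pos": TCP position; "ee_rot": TCP orientation; "wrist_force": force on the tool from outside, world axes, zero at the start; "moment": the same for the moment, N m; "gripper_width": opening from 0.0 (shut) to 1.0 (fully open).
Only numpy, scipy, OpenCV 4.12 (cv2) and the standard library are available. Lean on these libraries where they do the work, as an engineer would, in place of code of your own. Each camera call takes 0.05 s, during which the arm holds its last target. There are 200 camera calls.

## Working session

There is one attempt and no reset: what is moved stays moved. The work goes in short steps, Python scripts to look and compute and a tool call to move; the robot and the scene stay as the last step left them, time stands still between calls to the robot, and variables do not carry over. Pictures are saved under pics/ and viewed, about 8 in all and at most 12, crops included, and the job is handed in when it is done.

Besides the shell and the picture viewer there is one more tool, called after "Emit:" as name(argument=value, ...), one argument or row to a line, values as JSON. play_rows: Moves the arm, as the interface text tells. Its arguments: {"type":"object","properties":{"commands":{"type":"array"}},"required":["commands"]}

```bash
mkdir -p pics; ls; python3 - <<'E'
from station import r, viewer, job, spotter
import cv2,numpy as np,pickle
s=r.sense();print(s['time_s'],s['tcp_pos'],s['ee_rot'],s['gripper_width'])
P={}
for n in('top','scene'):
    p=viewer.capture(n);P[n]=p
    cv2.imwrite(f'pics/{n}0.png',p['image'][:,:,::-1])
    print(n,p['fx'],p['dist'],p['t'],np.round(-p['R'].T@p['t'],3))
    for k in('jig','rail','lip','seat','carrier','disc','weight','jar','wrench'):
        print(k,[(np.round(d['uv'],1).tolist(),round(d['score'],2)) for d in spotter.find_in(k,p)][:4])
pickle.dump(P,open('p0.pkl','wb'))
E
```

```text
pics
0.0 [0.27592775 0.56012168 0.21557261] [[-8.84703083e-04 -4.42114553e-01 -8.96958159e-01]
 [-1.91545102e-03 -8.96956116e-01  4.42115435e-01]
 [-9.99997774e-01  2.10922031e-03 -5.33089286e-05]] 0.995975657755344
top 427.7383993076783 [0.02955998 0.         0.         0.         0.        ] [0.01966209 0.53338366 0.83156261] [0.444 0.032 0.882]
jig [([305.3, 182.9], 0.65)]
rail [([307.2, 190.5], 0.69), ([346.4, 208.9], 0.34)]
lip [([305.3, 187.8], 0.67)]
seat [([309.4, 190.8], 0.68)]
carrier [([367.0, 279.8], 0.96), ([319.9, 287.2], 0.96), ([346.6, 209.6], 0.65)]
disc [([299.2, 195.6], 0.65)]
weight [([405.7, 217.3], 0.39)]
jar [([207.0, 149.8], 0.85)]
wrench [([408.0, 214.4], 0.73)]
scene 512.9546181059155 [-0.13746909  0.          0.          0.          0.        ] [ 0.15277177 -0.37846294  1.2559102 ] [1.076 0.191 0.742]
jig [([247.0, 234.7], 0.75)]
rail [([151.5, 180.2], 0.66)]
lip [([246.1, 232.4], 0.78), ([210.7, 192.8], 0.72)]
seat [([245.1, 234.2], 0.82)]
carrier [([223.6, 141.2], 0.73), ([209.1, 191.9], 0.59), ([262.5, 152.1], 0.59), ([341.9, 288.0], 0.22)]
disc [([250.2, 223.2], 0.66)]
weight [([307.2, 222.2], 0.5)]
jar [([339.9, 289.2], 0.75)]
wrench [([152.1, 179.8], 0.67)]
```

View pics/top0.png

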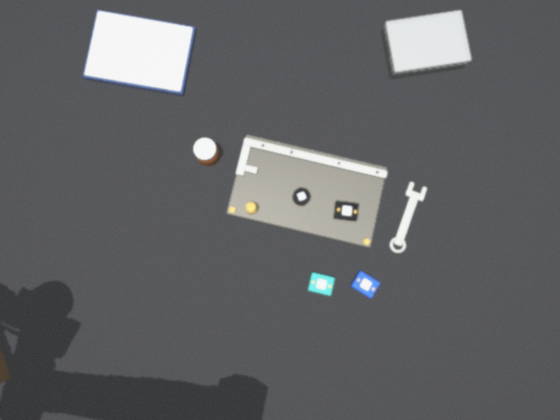

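View pics/scene0.png

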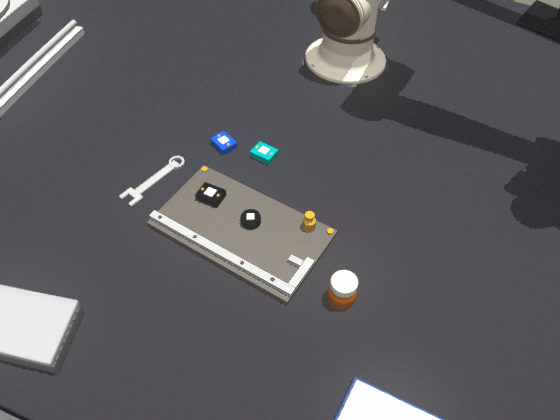

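The top view shows the jig at (307,190), with its rail along the top edge and the pocket at upper left (250,160). The black carrier is at (347,210), the disc at (301,197), the weight at (251,207), the jar at (206,150) and the wrench at (406,218).

Candidates for the carrier:
- black rectangle at (347,210)
- turquoise at (321,284)
- blue at (366,284)
- round disc at (301,197)

By the description it is the black one. Next I fit the poses.

```bash
cat > h.py <<'E'
import cv2,numpy as np
from scipy.optimize import least_squares
def proj(p,X):
    return cv2.projectPoints(np.float64(X).reshape(-1,1,3),cv2.Rodrigues(p['R'])[0],np.float64(p['t']),
      np.array([[p['fx'],0,p['cx']],[0,p['fy'],p['cy']],[0,0,1.]]),np.float64(p['dist']))[0].reshape(-1,2)
def ray(p,uv,z):
    K=np.array([[p['fx'],0,p['cx']],[0,p['fy'],p['cy']],[0,0,1.]])
    n=cv2.undistortPoints(np.float64(uv).reshape(-1,1,2),K,np.float64(p['dist'])).reshape(-1,2)
    d=np.c_[n,np.ones(len(n))]@p['R'];c=-p['R'].T@p['t']
    return c+d*((z-c[2])/d[:,2])[:,None]
def T(q,X):  # q=x,y,yaw
    X=np.float64(X);c,s=np.cos(q[2]),np.sin(q[2])
    return np.c_[q[0]+c*X[:,0]-s*X[:,1],q[1]+s*X[:,0]+c*X[:,1],X[:,2]]
def inv(q,X):
    X=np.float64(X)-[q[0],q[1]];c,s=np.cos(q[2]),np.sin(q[2]);return np.c_[c*X[:,0]+s*X[:,1],-s*X[:,0]+c*X[:,1]]
def box(x0,x1,y0,y1,z0,z1):return [[x,y,z] for x in(x0,x1) for y in(y0,y1) for z in(z0,z1)]
def soft(p,q,parts,S=4):
    m=np.zeros((420*S,560*S),np.uint8)
    for b in parts:
        h=cv2.convexHull(np.float32(proj(p,T(q,b))));cv2.fillConvexPoly(m,np.int32(np.round((h+.5)*S-.5)),255)
    return cv2.GaussianBlur(cv2.resize(m,(560,420),interpolation=cv2.INTER_AREA),(0,0),1.).astype(float)/255
def fitmask(P,masks,parts,q0):
    B=[cv2.GaussianBlur(np.float32(m),(0,0),1.) for m in masks]
    from scipy.optimize import minimize
    f=lambda v:sum(((soft(p,v*[.01,.01,.03]+q0,parts)-b)**2).sum() for p,b in zip(P,B))
    r=minimize(f,np.zeros(3),method='Nelder-Mead',options=dict(initial_simplex=[[0,0,0],[1,0,0],[0,1,0],[0,0,2]],xatol=.01,fatol=.05))
    return np.array(q0)+r.x*[.01,.01,.03],r.fun
JIG=[box(-.085,.075,-.15,.15,0,.012),box(.060,.075,-.15,.15,0,.022),box(-.002,.06,.135,.15,0,.022)]
JIG[0]=box(-.085,.085,-.15,.15,0,.012);
CAR=[box(-.018,.018,-.023,.023,.012,.028)]
E
python3 - <<'E'
from h import *
from station import spotter
import pickle
P=pickle.load(open('p0.pkl','rb'))
sil={}
uv=[[247,138],[386,172],[371,246],[229,214]]
print(np.round(ray(P['top'],uv,.015),3))
c=ray(P['top'],[[308,192]],.012)[0]
for n,p in P.items():
    R=spotter.silhouettes('jig',p);print(n,[(d['score'],d['region'].sum()) for d in R])
    sil[n]=R[0]['region']
pickle.dump(sil,open('sil.pkl','wb'))
# x-extent: plate 170 centred -> +-85; rail outer = 75? checked by fit
for x1 in(.075,.085):
    J=[box(x1-.17 if x1<.08 else -.085,x1,-.15,.15,0,.012),box(.06,.075,-.15,.15,0,.022),box(-.002,.06,.135,.15,0,.022)]
    for n in P: print(x1,n,fitmask([P[n]],[sil[n]],J,[c[0],c[1],-.2]))
    print('both',fitmask(list(P.values()),[sil[n] for n in P],J,[c[0],c[1],-.2]))
E
```

```text
[[ 0.682  0.073  0.015]
 [ 0.61  -0.214  0.015]
 [ 0.458 -0.178  0.015]
 [ 0.524  0.109  0.015]]
top [(0.97, np.int64(11032))]
scene [(0.91, np.int64(12193))]
0.075 top (array([ 0.58260414, -0.05249577, -0.24549834]), np.float64(854.5667787334742))
0.075 scene (array([ 0.58390834, -0.05195416, -0.24233062]), np.float64(1048.0491247200687))
both (array([ 0.58335861, -0.05230186, -0.24263155]), np.float64(1911.9294280383203))
0.085 top (array([ 0.57463505, -0.05006283, -0.24209334]), np.float64(779.9436555705801))
0.085 scene (array([ 0.57443532, -0.0493463 , -0.23740518]), np.float64(1036.7661860991243))
both (array([ 0.57445228, -0.04983063, -0.24136218]), np.float64(1821.181407431721))
```

```bash
cat > ov.py <<'E'
from h import *
def overlay(p,qj,qc,fn,c,w=(140,105),f=5,plate=(-.085,.085)):
    im=p['image'][:,:,::-1];u0,v0=int(c[0]-w[0]/2),int(c[1]-w[1]/2)
    im=cv2.resize(im[v0:v0+w[1],u0:u0+w[0]].copy(),None,fx=f,fy=f,interpolation=cv2.INTER_CUBIC)
    def L(q,pts,col,cl=True):
        g=(proj(p,T(q,pts))-[u0,v0]+.5)*f-.5
        cv2.polylines(im,[np.int32(np.round(g*16))],cl,col,1,cv2.LINE_AA,4)
    a,b=plate
    L(qj,[[a,-.15,.012],[b,-.15,.012],[b,.15,.012],[a,.15,.012]],(0,255,0))
    L(qj,[[.06,-.15,.022],[.06,.135,.022],[-.002,.135,.022]],(0,0,255),False)
    L(qj,[[.075,-.15,.022],[.075,.15,.022],[-.002,.15,.022]],(0,255,255),False)
    L(qj,[[.02,.135,.022],[.02,.11,.022],[.008,.11,.022],[.008,.135,.022]],(255,0,255),False)
    if qc is not None: L(qc,[[-.018,-.023,.028],[.018,-.023,.028],[.018,.023,.028],[-.018,.023,.028]],(255,255,0))
    cv2.imwrite(fn,im)
E
python3 - <<'E'
from ov import *
from station import spotter
import pickle
P=pickle.load(open('p0.pkl','rb'));sil=pickle.load(open('sil.pkl','rb'))
m=[]
for n,uv in(('top',[347,210]),('scene',[210,192])):
    R=spotter.silhouettes('carrier',P[n])
    d=min(R,key=lambda d:np.hypot(*(np.array(d['uv'])-uv)));print(n,d['uv'],d['score'],d['region'].sum());m.append(d['region'])
ps=[P['top'],P['scene']]
qj=np.array([.5745,-.0498,-.2414])
c=ray(P['top'],[[346.5,210]],.028)[0]
best=[]
for k in ([0],[1],[0,1]):
    r=min((fitmask([ps[i] for i in k],[m[i] for i in k],CAR,[c[0],c[1],-.24+a]) for a in(-.3,0,.3)),key=lambda t:t[1])
    print(k,r);qc=r[0]
print('carrier in jig',inv(qj,[qc[:2]]),qc[2]-qj[2])
overlay(P['top'],qj,qc,'pics/ov_top.png',(308,190),(160,120))
overlay(P['scene'],qj,qc,'pics/ov_scene.png',(243,230),(200,140),4)
E
```

```text
top [345.9, 206.8] 0.65 379
scene [207.8, 193.6] 0.84 508
[0] (array([ 0.53017358, -0.12581683, -0.1212258 ]), np.float64(18.978875522349803))
[1] (array([ 0.52987308, -0.12767226, -0.13330121]), np.float64(6.459487171626407))
[0, 1] (array([ 0.53012986, -0.12711642, -0.14117464]), np.float64(29.38785271899797))
carrier in jig [[-0.02460015 -0.0856818 ]] 0.10022535563046239
```

View pics/ov_top.png

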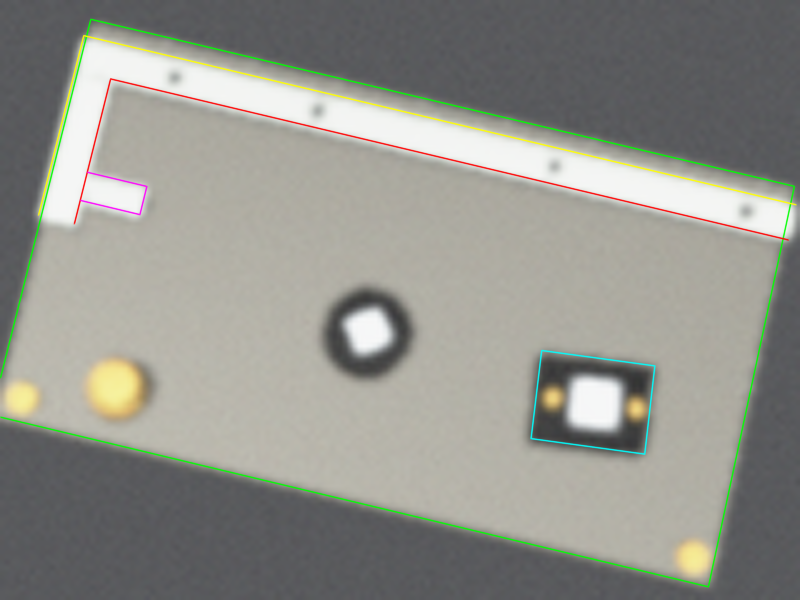

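View pics/ov_scene.png

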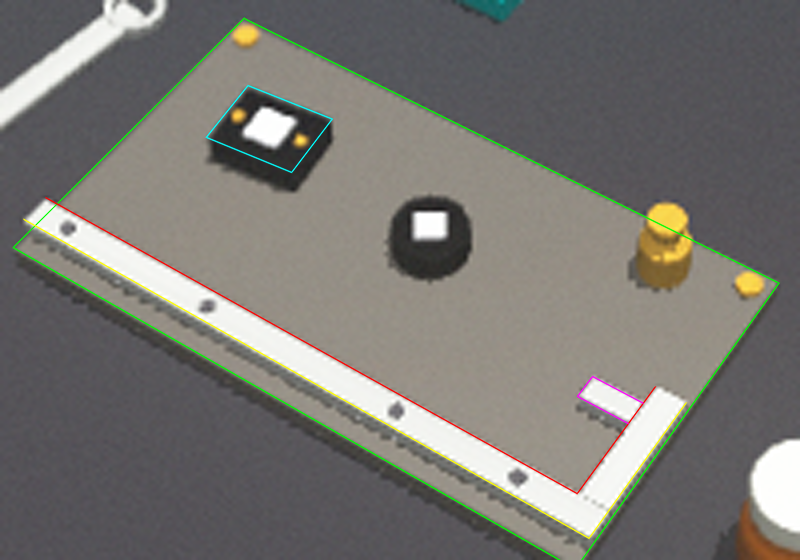

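The overlays match the rail, stop, lip and carrier outlines in both views. The carrier sits at jig (-25,-86) mm, about 0.1 rad off square. Next is the motion helper.

```bash
cat > go.py <<'E'
import sys;from h import *
from scipy.spatial.transform import Rotation as Ro
from station import r
QJ=np.array([.5745,-.0498,-.2414])
def go(x,y,z,mode,s=None,off=0):
    """jig mm, TCP z mm world; mode 1: tool y along -jig y, 2: tool y along jig +x, -2: -x"""
    s=s or r.sense();R=np.array(s['ee_rot']);t=T(QJ,[[x/1e3,y/1e3,z/1e3]])[0]
    a=QJ[2]+np.radians(off);jx=np.array([np.cos(a),np.sin(a),0]);jy=np.array([-jx[1],jx[0],0])
    ty={1:-jy,2:jx,-2:-jx}[mode];tx=np.array([0,0,-1.]);Rt=np.c_[tx,ty,np.cross(tx,ty)]
    d=R.T@(t-s['tcp_pos'])/.75;w=Ro.from_matrix(R.T@Rt).as_rotvec()/np.pi
    print('tcp jig',np.round(inv(QJ,[s['tcp_pos'][:2]])[0]*1e3,1),'z',round(s['tcp_pos'][2]*1e3,1),'t',round(s['time_s'],2),'F',np.round(s['wrist_force'],1),'w',round(s['gripper_width'],2),'j6',np.round(s['joints'][5],1))
    print('shift',np.round(d,4),'turn',np.round(w,4))
if __name__=='__main__':
    a=[float(v) for v in sys.argv[1:]];go(*a[:3],int(a[3]))
E
python3 go.py -72 -86 120 1; python3 -c "
from h import *;import pickle
P=pickle.load(open('p0.pkl','rb'))['top']
print(inv([.5745,-.0498,-.2414],ray(P,[[301.4,196],[251,207]],.028)[:,:2]))"
```

```text
tcp jig [-435.6  521.4] z 216.7 t 1.2 F [-0.2 -0.8 -0.3] w 1.0 j6 -14.8
shift [ 0.1288  0.6869 -0.6474] turn [-0.0689  0.      0.    ]
[[-0.01813845  0.00823812]
 [-0.06356648  0.10165726]]
```

Emit:
play_rows(
  commands=[
    {"fingers":0.54,"tx":0.02,"ty":0.172,"tz":-0.162,"ax":0,"ay":0,"az":0},
    {"fingers":0.54,"tx":0.02,"ty":0.172,"tz":-0.162,"ax":0,"ay":0,"az":0},
    {"fingers":0.54,"tx":0.02,"ty":0.172,"tz":-0.162,"ax":0,"ay":0,"az":0},
    {"fingers":0.54,"tx":0.02,"ty":0.172,"tz":-0.162,"ax":0,"ay":0,"az":0},
    {"fingers":0.54,"tx":0.02,"ty":0.172,"tz":-0.162,"ax":0,"ay":0,"az":0},
  ],
)

```text
time_s: 1.62
tcp_pos: [0.3282, 0.3859, 0.2013]
ee_rot: [[-0.002, -0.445, -0.896], [-0.003, -0.896, 0.445], [-1.0, 0.003, 0.0]]
wrist_force: [-0.4, -0.1, -1.4]
gripper_width: 0.707
```

Emit:
play_rows(
  commands=[
    {"fingers":0.54,"tx":0.02,"ty":0.172,"tz":-0.162,"ax":0,"ay":0,"az":0},
    {"fingers":0.54,"tx":0.02,"ty":0.172,"tz":-0.162,"ax":0,"ay":0,"az":0},
    {"fingers":0.54,"tx":0.02,"ty":0.172,"tz":-0.162,"ax":0,"ay":0,"az":0},
    {"fingers":0.54,"tx":0.02,"ty":0.172,"tz":-0.162,"ax":0,"ay":0,"az":0},
    {"fingers":0.54,"tx":0.02,"ty":0.172,"tz":-0.162,"ax":0,"ay":0,"az":0},
  ],
)

```text
time_s: 2.03
tcp_pos: [0.3798, 0.2174, 0.1863]
ee_rot: [[-0.002, -0.445, -0.895], [-0.001, -0.895, 0.445], [-1.0, 0.002, 0.001]]
wrist_force: [0.2, -0.6, 0.3]
gripper_width: 0.324
```

Emit:
play_rows(
  commands=[
    {"fingers":0.54,"tx":0.02,"ty":0.172,"tz":-0.162,"ax":0,"ay":0,"az":0},
    {"fingers":0.54,"tx":0.02,"ty":0.172,"tz":-0.162,"ax":0,"ay":0,"az":0},
    {"fingers":0.54,"tx":0.02,"ty":0.172,"tz":-0.162,"ax":0,"ay":0,"az":0},
    {"fingers":0.54,"tx":0.02,"ty":0.172,"tz":-0.162,"ax":0,"ay":0,"az":0},
    {"fingers":0.54,"tx":0.02,"ty":0.172,"tz":-0.162,"ax":0,"ay":0,"az":0},
  ],
)

```text
time_s: 2.45
tcp_pos: [0.4325, 0.0488, 0.1714]
ee_rot: [[-0.001, -0.446, -0.895], [-0.001, -0.895, 0.446], [-1.0, 0.001, 0.0]]
wrist_force: [-0.2, -0.9, 0.7]
gripper_width: 0.229
```

```bash
python3 go.py -72 -86 120 1
```

```text
tcp jig [-161.4   61.8] z 171.4 t 2.45 F [-0.2 -0.9  0.7] w 0.23 j6 35.5
shift [ 0.0686  0.1661 -0.1595] turn [-0.0703  0.0001 -0.0003]
```

Last part of the approach and the turn, then a check of the position.

Emit:
play_rows(
  commands=[
    {"fingers":0.54,"tx":0.068,"ty":0.166,"tz":-0.16,"ax":-0.07,"ay":0,"az":0},
    {"fingers":0.54,"tx":0.068,"ty":0.166,"tz":-0.16,"ax":-0.07,"ay":0,"az":0},
    {"fingers":0.54,"tx":0.068,"ty":0.166,"tz":-0.16,"ax":-0.07,"ay":0,"az":0},
    {"fingers":0.54,"tx":0.068,"ty":0.166,"tz":-0.16,"ax":-0.07,"ay":0,"az":0},
    {"fingers":0.54,"tx":0.068,"ty":0.166,"tz":-0.16,"ax":-0.07,"ay":0,"az":0},
  ],
)

```text
time_s: 2.87
tcp_pos: [0.4855, -0.1148, 0.1197]
ee_rot: [[-0.0, -0.237, -0.971], [-0.0, -0.971, 0.237], [-1.0, 0.0, 0.0]]
wrist_force: [1.2, 0.8, 0.2]
gripper_width: 0.231
```

```bash
python3 go.py -72 -86 36 1
```

```text
tcp jig [-70.8 -84.4] z 119.7 t 2.87 F [1.2 0.8 0.2] w 0.23 j6 70.9
shift [0.1117 0.0021 0.0016] turn [ 0.0007  0.0001 -0.0001]
```

Emit:
play_rows(
  commands=[
    {"fingers":0.54,"tx":0.04,"ty":0.002,"tz":0.002,"ax":0,"ay":0,"az":0},
    {"fingers":0.54,"tx":0.08,"ty":0.002,"tz":0.002,"ax":0,"ay":0,"az":0},
    {"fingers":0.54,"tx":0.112,"ty":0.002,"tz":0.002,"ax":0,"ay":0,"az":0},
    {"fingers":0.54,"tx":0.112,"ty":0.002,"tz":0.002,"ax":0,"ay":0,"az":0},
    {"fingers":0.54,"tx":0.112,"ty":0.002,"tz":0.002,"ax":0,"ay":0,"az":0},
  ],
)

```text
time_s: 3.28
tcp_pos: [0.4828, -0.1134, 0.0361]
ee_rot: [[-0.002, -0.235, -0.972], [-0.001, -0.972, 0.235], [-1.0, 0.001, 0.002]]
wrist_force: [-0.2, -0.8, 0.5]
gripper_width: 0.233
```

```bash
python3 go.py 13 -86 36 1; python3 - <<'E'
from ov import *
from station import viewer
p=viewer.capture('scene');overlay(p,[.5745,-.0498,-.2414],[.5301,-.1271,-.1412],'pics/pre.png',(243,215),(200,140),4)
E
```

```text
tcp jig [-73.8 -83.7] z 36.1 t 3.28 F [-0.2 -0.8  0.5] w 0.23 j6 70.8
shift [-1.000e-04  3.500e-03 -1.157e-01] turn [ 0.0013  0.0007 -0.0004]
```

View pics/pre.png

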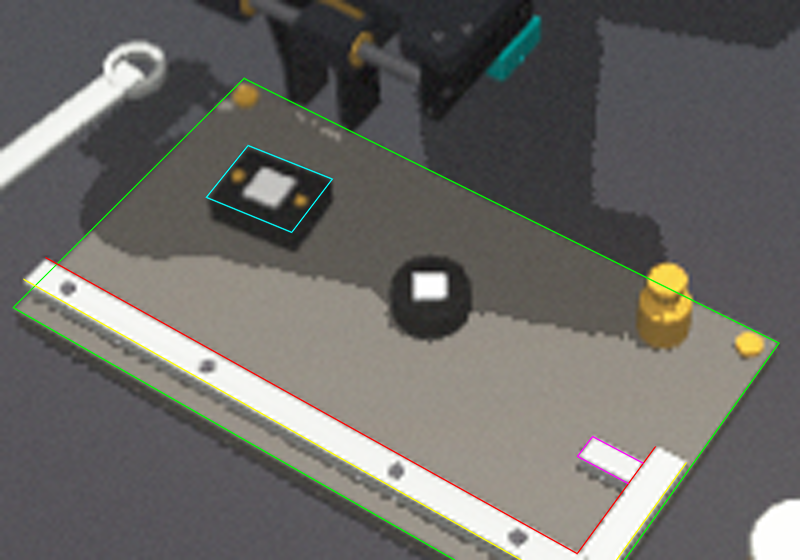

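```bash
python3 - <<'E'
from h import *;import pickle
p=pickle.load(open('p0.pkl','rb'))['scene']
q=[.5745,-.0498,-.2414]
print((proj(p,T(q,[[x,y,.017] for x in(-.0643,-.083) for y in(-.109,-.094,-.074,-.059)]))-[143,145]+.5)*4)
E
```

```text
[[283.66255114 130.69344717]
 [308.69115831 143.24861403]
 [342.51987864 160.21798385]
 [368.23558432 173.11748459]
 [307.10796444 106.71796326]
 [332.02196743 119.0184265 ]
 [365.68776033 135.64268494]
 [391.27354968 148.27922304]]
```

```bash
python3 - <<'E'
from h import *
from station import viewer
p=viewer.capture('scene');im=p['image'][:,:,::-1][145:195,195:265].astype(float)
im=np.uint8(255*(im/255)**.45);f=11
im=cv2.resize(im,None,fx=f,fy=f,interpolation=cv2.INTER_CUBIC)
q=[.5745,-.0498,-.2414]
for z,c in((.017,(0,0,255)),(.033,(0,255,0))):
  for y0,y1 in((-.109,-.094),(-.074,-.059)):
    g=(proj(p,T(q,[[-.0643,y0,z],[-.0643,y1,z],[-.0833,y1,z],[-.0833,y0,z]]))-[195,145]+.5)*f
    cv2.polylines(im,[np.int32(g)],True,c,1,cv2.LINE_AA)
cv2.imwrite('pics/tip.png',im)
E
```

```text
(no output)
```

View pics/tip.png

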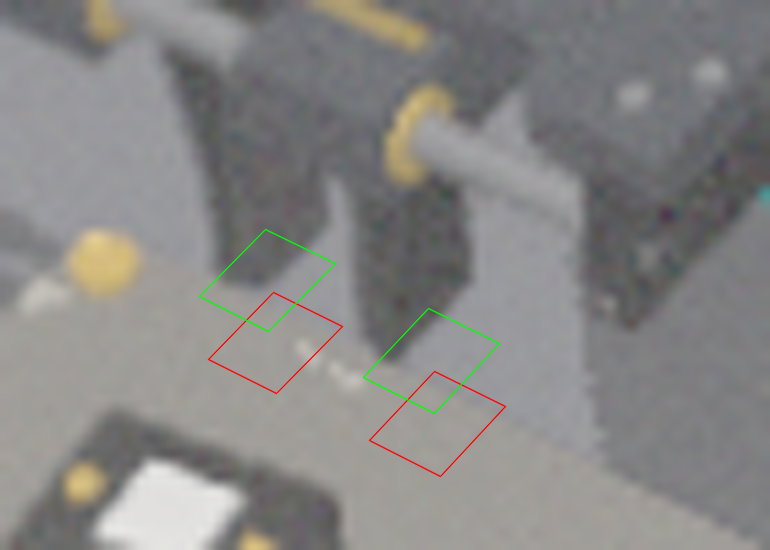

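```bash
python3 - <<'E'
from h import *;import pickle
p=pickle.load(open('p0.pkl','rb'))['scene']
q=[.5745,-.0498,-.2414]
f=lambda L:print(np.round((proj(p,T(q,L))-[195,145]+.5)*11))
f([[x,y,.087] for x in(-.036,-.111) for y in(.011,-.179)])
print('pads tip z 17 / 36, thin 7mm, x front -64')
f([[-.0643,y,z] for z in (.017,.036) for y in(-.101,-.094,-.074,-.067)])
E
```

```text
[[ 673.  477.]
 [-266.   14.]
 [ 934.  184.]
 [  15. -239.]]
pads tip z 17 / 36, thin 7mm, x front -64
[[245. 378.]
 [277. 394.]
 [370. 441.]
 [403. 457.]
 [235. 303.]
 [267. 319.]
 [362. 366.]
 [395. 382.]]
```

```bash
python3 - <<'E'
from h import *
from station import viewer
p=viewer.capture('top');u0,v0,w,h,f=270,150,140,120,5
im=p['image'][:,:,::-1][v0:v0+h,u0:u0+w].astype(float)
im=np.uint8(255*(im/255)**.45)
im=cv2.resize(im,None,fx=f,fy=f,interpolation=cv2.INTER_CUBIC)
q=[.5745,-.0498,-.2414]
for z,c in((.017,(0,0,255)),):
  for y0,y1 in((-.109,-.094),(-.074,-.059)):
    g=(proj(p,T(q,[[-.0643,y0,z],[-.0643,y1,z],[-.0833,y1,z],[-.0833,y0,z]]))-[u0,v0]+.5)*f
    cv2.polylines(im,[np.int32(g)],True,c,1,cv2.LINE_AA)
g=(proj(p,T(q,[[-.036,.011,.087],[-.036,-.179,.087],[-.111,-.179,.087],[-.111,.011,.087]]))-[u0,v0]+.5)*f
cv2.polylines(im,[np.int32(g)],True,(0,255,0),1,cv2.LINE_AA)
cv2.imwrite('pics/tip2.png',im)
E
```

```text
(no output)
```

View pics/tip2.png

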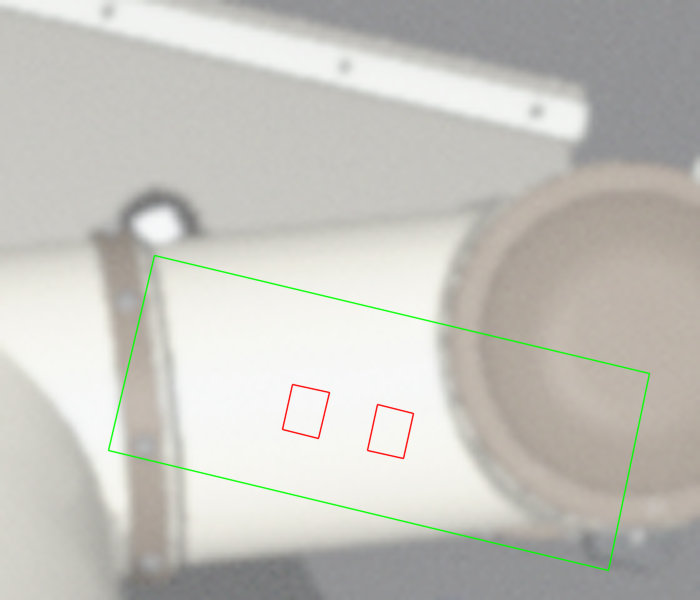

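The forearm hides the gripper from the top camera, and in the scene view the tips look higher than I predict. A gentle touch on the plate will settle the height.

Emit:
play_rows(
  commands=[
    {"fingers":0.54,"tx":0.0025,"ty":0.0,"tz":-0.013,"ax":0,"ay":0,"az":0},
    {"fingers":0.54,"tx":0.004,"ty":0.0,"tz":-0.013,"ax":0,"ay":0,"az":0},
    {"fingers":0.54,"tx":0.0055,"ty":0.0,"tz":-0.013,"ax":0,"ay":0,"az":0},
    {"fingers":0.54,"tx":0.007,"ty":0.0,"tz":-0.013,"ax":0,"ay":0,"az":0},
    {"fingers":0.54,"tx":0.007,"ty":0.0,"tz":-0.013,"ax":0,"ay":0,"az":0},
  ],
)

```text
time_s: 3.85
tcp_pos: [0.4922, -0.1157, 0.0313]
ee_rot: [[-0.0, -0.236, -0.972], [0.0, -0.972, 0.236], [-1.0, 0.0, 0.0]]
wrist_force: [-0.2, 0.1, -0.4]
gripper_width: 0.229
```

```bash
python3 go.py -50 -86 36 1; python3 - <<'E'
from h import *
from station import viewer
p=viewer.capture('scene');im=p['image'][:,:,::-1][140:200,190:270].astype(float)
im=np.uint8(255*(im/255)**.45);f=9
im=cv2.resize(im,None,fx=f,fy=f,interpolation=cv2.INTER_CUBIC)
cv2.imwrite('pics/tip3.png',im)
E
```

```text
tcp jig [-64.2 -83.7] z 31.3 t 3.85 F [-0.2  0.1 -0.4] w 0.23 j6 71.2
shift [-0.0063  0.0031 -0.0189] turn [ 0.0011  0.0001 -0.    ]
```

View pics/tip3.png

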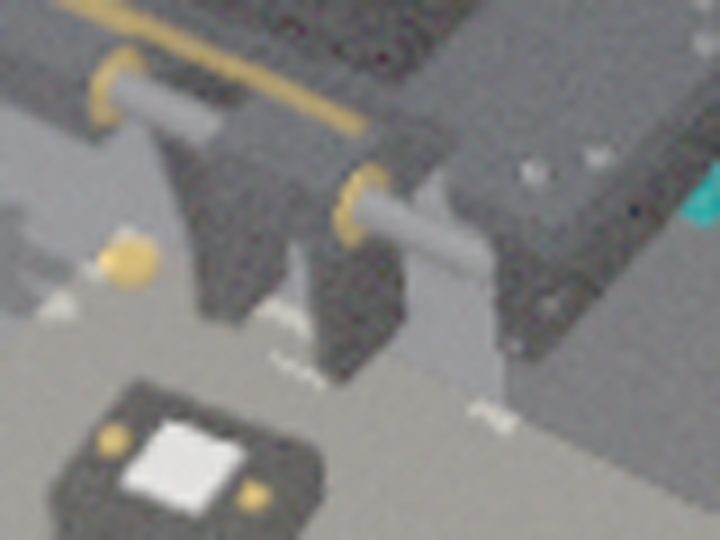

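```bash
python3 - <<'E'
from h import *;import pickle
p=pickle.load(open('p0.pkl','rb'))['scene']
q=[.5745,-.0498,-.2414]
uv=np.array([[345,383],[315,362],[405,315],[235,325],[203,312],[100,437],[255,495]])/9+[190,140]-.5
for z in(.0125,.03,.038): print(z,np.round(inv(q,ray(p,uv,z)[:,:2])*1e3).tolist())
E
```

```text
0.0125 [[-72.0, -81.0], [-74.0, -90.0], [-95.0, -82.0], [-73.0, -111.0], [-72.0, -119.0], [-32.0, -115.0], [-37.0, -78.0]]
0.03 [[-60.0, -71.0], [-62.0, -79.0], [-83.0, -71.0], [-61.0, -100.0], [-60.0, -108.0], [-21.0, -104.0], [-26.0, -68.0]]
0.038 [[-55.0, -66.0], [-56.0, -74.0], [-77.0, -67.0], [-55.0, -95.0], [-55.0, -102.0], [-16.0, -99.0], [-20.0, -63.0]]
```

Emit:
play_rows(
  commands=[
    {"fingers":0.54,"tx":0.002,"ty":0.003,"tz":0,"ax":0,"ay":0,"az":0},
    {"fingers":0.54,"tx":0.004,"ty":0.003,"tz":0,"ax":0,"ay":0,"az":0},
    {"fingers":0.54,"tx":0.004,"ty":0.003,"tz":0,"ax":0,"ay":0,"az":0},
    {"fingers":0.54,"tx":0.004,"ty":0.003,"tz":0,"ax":0,"ay":0,"az":0},
  ],
)

```text
time_s: 4.23
tcp_pos: [0.4917, -0.118, 0.0282]
ee_rot: [[-0.0, -0.236, -0.972], [-0.0, -0.972, 0.236], [-1.0, 0.0, 0.0]]
wrist_force: [-0.2, -0.3, -0.9]
gripper_width: 0.232
```

No contact at TCP z 28 (tips nominally 9 mm, below the plate top). The picture is right: the tips stand about 25 mm higher than the readings imply. I keep lowering in small steps and watch the force.

Emit:
play_rows(
  commands=[
    {"fingers":0.54,"tx":0.004,"ty":0,"tz":0,"ax":0,"ay":0,"az":0},
    {"fingers":0.54,"tx":0.008,"ty":0,"tz":0,"ax":0,"ay":0,"az":0},
    {"fingers":0.54,"tx":0.008,"ty":0,"tz":0,"ax":0,"ay":0,"az":0},
  ],
)

```text
time_s: 4.48
tcp_pos: [0.4913, -0.1179, 0.0217]
ee_rot: [[-0.001, -0.236, -0.972], [0.0, -0.972, 0.236], [-1.0, 0.0, 0.001]]
wrist_force: [0.8, -0.6, 0.2]
gripper_width: 0.233
```

Emit:
play_rows(
  commands=[
    {"fingers":0.54,"tx":0.004,"ty":0,"tz":0,"ax":0,"ay":0,"az":0},
    {"fingers":0.54,"tx":0.004,"ty":0,"tz":0,"ax":0,"ay":0,"az":0},
  ],
)

```text
time_s: 4.65
tcp_pos: [0.4915, -0.1179, 0.0189]
ee_rot: [[-0.001, -0.236, -0.972], [-0.0, -0.972, 0.236], [-1.0, 0.0, 0.001]]
wrist_force: [-0.5, -0.5, 0.6]
gripper_width: 0.228
```

Emit:
play_rows(
  commands=[
    {"fingers":0.54,"tx":0.004,"ty":0,"tz":0,"ax":0,"ay":0,"az":0},
    {"fingers":0.54,"tx":0.004,"ty":0,"tz":0,"ax":0,"ay":0,"az":0},
  ],
)

```text
time_s: 4.82
tcp_pos: [0.4916, -0.1179, 0.0159]
ee_rot: [[-0.001, -0.236, -0.972], [0.0, -0.972, 0.236], [-1.0, 0.0, 0.001]]
wrist_force: [0.5, 0.5, 0.5]
gripper_width: 0.228
```

```bash
cat > tip.py <<'E'
import sys;from h import *
from station import viewer
p=viewer.capture('scene');u0,v0,w,h,f=[int(a) for a in sys.argv[2:7]]
im=p['image'][:,:,::-1][v0:v0+h,u0:u0+w].astype(float)
cv2.imwrite(sys.argv[1],cv2.resize(np.uint8(255*(im/255)**.45),None,fx=f,fy=f,interpolation=cv2.INTER_CUBIC))
E
python3 go.py -50 -86 16 1; python3 tip.py pics/tip4.png 190 140 80 60 9
```

```text
tcp jig [-64.3 -86. ] z 15.9 t 4.82 F [0.5 0.5 0.5] w 0.23 j6 71.4
shift [-0.0001  0.0001 -0.019 ] turn [ 0.0011  0.0003 -0.0001]
```

View pics/tip4.png

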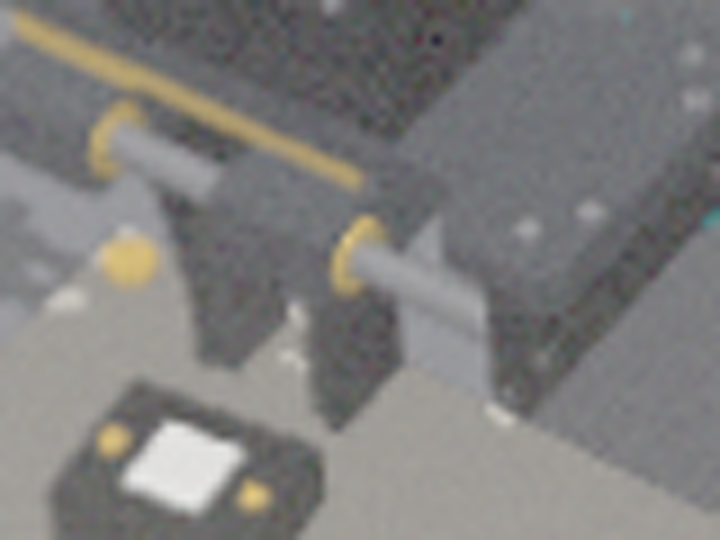

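```bash
python3 - <<'E'
from h import *;import pickle
p=pickle.load(open('p0.pkl','rb'))['scene']
q=[.5745,-.0498,-.2414]
uv=np.array([[337,432],[530,412],[490,385]])/9+[190,140]-.5
for z in(.016,.019,.023,.04,.05,.06,.07,.08,.09): print(z,np.round(inv(q,ray(p,uv,z)[:,:2])*1e3).tolist())
E
```

```text
0.016 [[-58.0, -72.0], [-84.0, -41.0], [-86.0, -53.0]]
0.019 [[-56.0, -70.0], [-82.0, -40.0], [-84.0, -51.0]]
0.023 [[-53.0, -68.0], [-79.0, -37.0], [-81.0, -49.0]]
0.04 [[-42.0, -58.0], [-67.0, -28.0], [-69.0, -39.0]]
0.05 [[-35.0, -52.0], [-60.0, -23.0], [-62.0, -34.0]]
0.06 [[-28.0, -46.0], [-53.0, -17.0], [-55.0, -28.0]]
0.07 [[-22.0, -40.0], [-46.0, -12.0], [-48.0, -23.0]]
0.08 [[-15.0, -35.0], [-39.0, -6.0], [-41.0, -17.0]]
0.09 [[-8.0, -29.0], [-32.0, -1.0], [-33.0, -11.0]]
```

The image now puts the tips at about 20–22 mm, with the body well above everything. I go down 5 mm more and start pushing.

Emit:
play_rows(
  commands=[
    {"fingers":0.54,"tx":0.004,"ty":0,"tz":0,"ax":0,"ay":0,"az":0},
    {"fingers":0.54,"tx":0.007,"ty":0,"tz":0,"ax":0,"ay":0,"az":0},
    {"fingers":0.54,"tx":0.007,"ty":0,"tz":-0.01,"ax":0,"ay":0,"az":0},
    {"fingers":0.54,"tx":0.007,"ty":0,"tz":-0.016,"ax":0,"ay":0,"az":0},
    {"fingers":0.54,"tx":0.007,"ty":0,"tz":-0.022,"ax":0,"ay":0,"az":0},
  ],
)

```text
time_s: 5.28
tcp_pos: [0.5087, -0.122, 0.0112]
ee_rot: [[0.0, -0.236, -0.972], [-0.0, -0.972, 0.236], [-1.0, 0.0, -0.0]]
wrist_force: [-1.6, 0.3, 0.2]
gripper_width: 0.231
```

Emit:
play_rows(
  commands=[
    {"fingers":0.54,"tx":0,"ty":0,"tz":-0.006,"ax":0,"ay":0,"az":0},
    {"fingers":0.54,"tx":0,"ty":0,"tz":-0.012,"ax":0,"ay":0,"az":0},
    {"fingers":0.54,"tx":0,"ty":0,"tz":-0.018,"ax":0,"ay":0,"az":0},
    {"fingers":0.54,"tx":0,"ty":0,"tz":-0.024,"ax":0,"ay":0,"az":0},
    {"fingers":0.54,"tx":0,"ty":0,"tz":-0.03,"ax":0,"ay":0,"az":0},
  ],
)

```text
time_s: 5.7
tcp_pos: [0.5303, -0.1272, 0.0111]
ee_rot: [[0.0, -0.236, -0.972], [-0.0, -0.972, 0.236], [-1.0, -0.0, -0.0]]
wrist_force: [-0.8, 0.6, 0.5]
gripper_width: 0.228
```

```bash
cat > loc.py <<'E'
from ov import *;import sys
from station import viewer,spotter
QJ=[.5745,-.0498,-.2414]
def loc(names=('scene',),verbose=1):
    for n in names:
        p=viewer.capture(n);g=[]
        for d in spotter.silhouettes('carrier',p):
            c=inv(QJ,ray(p,[d['uv']],.022)[:,:2])[0]*1e3
            if -50<c[0]<75 and -140<c[1]<140: g.append((d,c))
        for d,c in g:
            r=fitmask([p],[d['region']],CAR,[*T(QJ,[[c[0]/1e3,c[1]/1e3,0]])[0,:2],QJ[2]])
            print(n,'score',round(d['score'],2),'area',d['region'].sum(),'jig',np.round(inv(QJ,[r[0][:2]])[0]*1e3,1),'yaw',round(r[0][2]-QJ[2],3),'res',round(r[1],1))
    return p
if __name__=='__main__':
    loc(sys.argv[1:])
E
python3 go.py 5 -86 11 1; python3 loc.py scene
```

```text
tcp jig [-24.4 -85.8] z 11.1 t 5.7 F [-0.8  0.6  0.5] w 0.23 j6 72.8
shift [ 0.0002  0.0004 -0.0392] turn [ 0.0011 -0.      0.    ]
scene score 0.92 area 494 jig [  3.4 -87.5] yaw 0.0 res 19.5
```

The carrier is being pushed square (x 3.4 mm, yaw 0). It has about 38.6 mm to go to the rail.

Emit:
play_rows(
  commands=[
    {"fingers":0.54,"tx":0,"ty":0,"tz":-0.007,"ax":0,"ay":0,"az":0},
    {"fingers":0.54,"tx":0,"ty":0,"tz":-0.014,"ax":0,"ay":0,"az":0},
    {"fingers":0.54,"tx":0,"ty":0,"tz":-0.021,"ax":0,"ay":0,"az":0},
    {"fingers":0.54,"tx":0,"ty":0,"tz":-0.028,"ax":0,"ay":0,"az":0},
    {"fingers":0.54,"tx":0,"ty":0,"tz":-0.034,"ax":0,"ay":0,"az":0},
  ],
)

```text
time_s: 6.22
tcp_pos: [0.5551, -0.1333, 0.0112]
ee_rot: [[-0.0, -0.236, -0.972], [-0.0, -0.972, 0.236], [-1.0, 0.0, 0.0]]
wrist_force: [-0.5, 0.7, 1.3]
gripper_width: 0.225
```

Emit:
play_rows(
  commands=[
    {"fingers":0.54,"tx":0,"ty":0,"tz":-0.005,"ax":0,"ay":0,"az":0},
    {"fingers":0.54,"tx":0,"ty":0,"tz":-0.01,"ax":0,"ay":0,"az":0},
    {"fingers":0.54,"tx":0,"ty":0,"tz":-0.014,"ax":0,"ay":0,"az":0},
    {"fingers":0.54,"tx":0,"ty":0,"tz":-0.016,"ax":0,"ay":0,"az":0},
    {"fingers":0.54,"tx":0,"ty":0,"tz":-0.016,"ax":0,"ay":0,"az":0},
  ],
)

```text
time_s: 6.63
tcp_pos: [0.5668, -0.136, 0.0111]
ee_rot: [[0.001, -0.236, -0.972], [-0.0, -0.972, 0.236], [-1.0, -0.0, -0.001]]
wrist_force: [-0.1, 0.1, -0.4]
gripper_width: 0.23
```

```bash
python3 go.py 14.5 -86 11 1; python3 loc.py scene
```

```text
tcp jig [ 13.1 -85.6] z 11.1 t 6.63 F [-0.1  0.1 -0.4] w 0.23 j6 73.9
shift [ 0.0002  0.0006 -0.0019] turn [ 0.0011 -0.0002  0.    ]
scene score 0.7 area 460 jig [ 41.4 -86.3] yaw 0.023 res 56.5
```

Nearly there. Small steps until the force shows the rail.

Emit:
play_rows(
  commands=[
    {"fingers":0.54,"tx":0,"ty":0,"tz":-0.002,"ax":0,"ay":0,"az":0},
    {"fingers":0.54,"tx":0,"ty":0,"tz":-0.002,"ax":0,"ay":0,"az":0},
  ],
)

```text
time_s: 6.9
tcp_pos: [0.5673, -0.1363, 0.0111]
ee_rot: [[-0.001, -0.236, -0.972], [0.0, -0.972, 0.236], [-1.0, 0.0, 0.001]]
wrist_force: [-1.0, 0.2, 1.2]
gripper_width: 0.227
```

Emit:
play_rows(
  commands=[
    {"fingers":0.54,"tx":0,"ty":0,"tz":-0.0015,"ax":0,"ay":0,"az":0},
    {"fingers":0.54,"tx":0,"ty":0,"tz":-0.0015,"ax":0,"ay":0,"az":0},
  ],
)

```text
time_s: 7.07
tcp_pos: [0.5673, -0.1364, 0.011]
ee_rot: [[-0.003, -0.236, -0.972], [0.0, -0.972, 0.236], [-1.0, 0.0, 0.003]]
wrist_force: [-3.7, 2.7, 2.2]
gripper_width: 0.227
```

Emit:
play_rows(
  commands=[
    {"fingers":0.54,"tx":0,"ty":0,"tz":-0.002,"ax":0,"ay":0,"az":0},
    {"fingers":0.54,"tx":0,"ty":0,"tz":-0.002,"ax":0,"ay":0,"az":0},
    {"fingers":0.54,"tx":0,"ty":0,"tz":-0.002,"ax":0,"ay":0,"az":0},
  ],
)

```text
time_s: 7.32
tcp_pos: [0.5673, -0.1364, 0.0109]
ee_rot: [[-0.006, -0.236, -0.972], [0.001, -0.972, 0.236], [-1.0, 0.001, 0.006]]
wrist_force: [-7.0, 3.8, 5.2]
gripper_width: 0.226
```

```bash
python3 go.py 14.5 -86 11 1; python3 loc.py scene
```

```text
tcp jig [ 13.7 -85.8] z 10.9 t 7.32 F [-7.   3.8  5.2] w 0.23 j6 74.1
shift [-0.0002  0.0002 -0.001 ] turn [ 0.001   0.0019 -0.0002]
scene score 0.98 area 467 jig [ 39.8 -86.9] yaw -0.094 res 48.8
```

The TCP stopped with about 8 N on it, so the carrier is pressed flat on the rail. I back off and lift, then look at it.

Emit:
play_rows(
  commands=[
    {"fingers":0.54,"tx":0,"ty":0,"tz":0.008,"ax":0,"ay":0,"az":0},
    {"fingers":0.54,"tx":0,"ty":0,"tz":0.03,"ax":0,"ay":0,"az":0},
    {"fingers":1,"tx":-0.04,"ty":0,"tz":0.04,"ax":0,"ay":0,"az":0},
    {"fingers":1,"tx":-0.08,"ty":0,"tz":0.04,"ax":0,"ay":0,"az":0},
    {"fingers":1,"tx":-0.08,"ty":0,"tz":0.04,"ax":0,"ay":0,"az":0},
  ],
)

```text
time_s: 7.83
tcp_pos: [0.5459, -0.1302, 0.0771]
ee_rot: [[0.014, -0.233, -0.972], [-0.002, -0.972, 0.233], [-1.0, -0.002, -0.014]]
wrist_force: [0.8, -0.0, 0.4]
gripper_width: 0.083
```

```bash
python3 go.py 41 -128 75 -2; python3 loc.py scene
```

```text
tcp jig [ -8.5 -84.9] z 77.1 t 7.83 F [ 0.8 -0.   0.4] w 0.08 j6 73.2
shift [ 0.0037  0.0578 -0.0657] turn [ 0.5018 -0.003   0.0039]
scene score 0.61 area 472 jig [ 40.2 -86.5] yaw -0.033 res 44.1
scene score 0.23 area 11972 jig [63.4 66.9] yaw -0.154 res 10842.2
```

Emit:
play_rows(
  commands=[
    {"fingers":1,"tx":0,"ty":0.058,"tz":-0.066,"ax":0.19,"ay":0,"az":0},
    {"fingers":1,"tx":0,"ty":0.058,"tz":-0.066,"ax":0.19,"ay":0,"az":0},
    {"fingers":1,"tx":0,"ty":0.058,"tz":-0.066,"ax":0.19,"ay":0,"az":0},
    {"fingers":1,"tx":0,"ty":0.058,"tz":-0.066,"ax":0.19,"ay":0,"az":0},
    {"fingers":1,"tx":0,"ty":0.058,"tz":-0.066,"ax":0.19,"ay":0,"az":0},
  ],
)

```text
time_s: 8.35
tcp_pos: [0.5787, -0.1844, 0.0694]
ee_rot: [[-0.002, -0.746, -0.666], [0.0, -0.666, 0.746], [-1.0, 0.001, 0.001]]
wrist_force: [0.0, -0.0, 0.2]
gripper_width: 0.008
```

Emit:
play_rows(
  commands=[
    {"fingers":1,"tx":0,"ty":0,"tz":0,"ax":0.19,"ay":0,"az":0},
    {"fingers":1,"tx":0,"ty":0,"tz":0,"ax":0.19,"ay":0,"az":0},
    {"fingers":1,"tx":0,"ty":0,"tz":0,"ax":0.19,"ay":0,"az":0},
    {"fingers":1,"tx":0,"ty":0,"tz":0,"ax":0.19,"ay":0,"az":0},
    {"fingers":1,"tx":0,"ty":0,"tz":0,"ax":0.19,"ay":0,"az":0},
  ],
)

```text
time_s: 8.77
tcp_pos: [0.5787, -0.1839, 0.0696]
ee_rot: [[-0.001, -0.991, -0.133], [0.0, -0.133, 0.991], [-1.0, 0.001, 0.0]]
wrist_force: [-0.4, -0.3, -0.7]
gripper_width: 0.005
```

Emit:
play_rows(
  commands=[
    {"fingers":1,"tx":0,"ty":0,"tz":0,"ax":0.122,"ay":0,"az":0},
    {"fingers":1,"tx":0,"ty":0,"tz":0,"ax":0.122,"ay":0,"az":0},
    {"fingers":1,"tx":0,"ty":0,"tz":0,"ax":0.122,"ay":0,"az":0},
    {"fingers":1,"tx":0,"ty":0,"tz":0,"ax":0.122,"ay":0,"az":0},
  ],
)

```text
time_s: 9.1
tcp_pos: [0.5786, -0.1838, 0.0697]
ee_rot: [[-0.001, -0.97, 0.244], [0.0, 0.244, 0.97], [-1.0, 0.001, -0.0]]
wrist_force: [-0.2, -1.3, 0.4]
gripper_width: 0.004
```

```bash
python3 go.py 41 -128 11 -2; python3 - <<'E'
from loc import *
p=loc(('scene',));overlay(p,QJ,None,'pics/mid.png',(225,215),(200,140),4)
E
```

```text
tcp jig [  36.  -129.2] z 69.7 t 9.1 F [-0.2 -1.3  0.4] w 0.0 j6 -11.8
shift [ 0.0783 -0.0068  0.0016] turn [-0.0017 -0.0001 -0.0005]
scene score 0.81 area 490 jig [ 39.8 -86.2] yaw -0.059 res 32.9
```

View pics/mid.png

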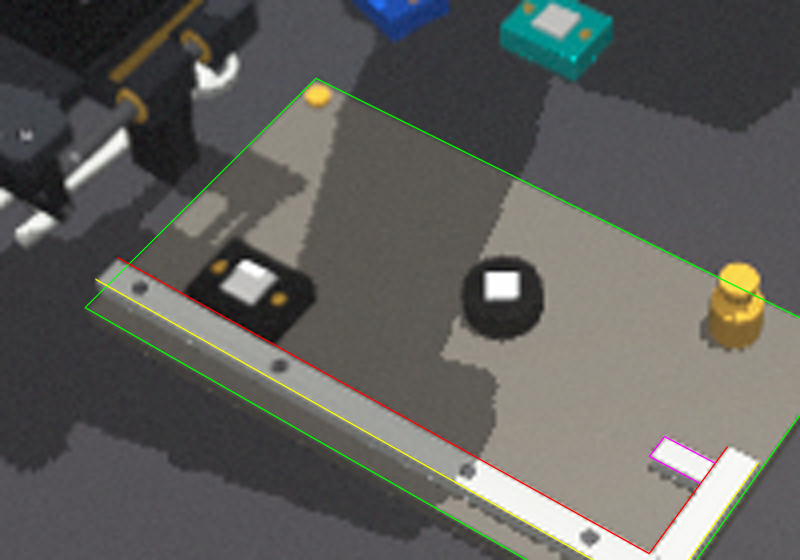

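The carrier sits flush along the rail. The pusher is behind its rear end at jig y -129, so I lower it there with the fingers slightly apart.

Emit:
play_rows(
  commands=[
    {"fingers":0.68,"tx":0.03,"ty":-0.003,"tz":0,"ax":0,"ay":0,"az":0},
    {"fingers":0.68,"tx":0.055,"ty":-0.003,"tz":0,"ax":0,"ay":0,"az":0},
    {"fingers":0.68,"tx":0.07,"ty":-0.003,"tz":0,"ax":0,"ay":0,"az":0},
    {"fingers":0.68,"tx":0.078,"ty":-0.003,"tz":0,"ax":0,"ay":0,"az":0},
    {"fingers":0.68,"tx":0.078,"ty":-0.003,"tz":0,"ax":0,"ay":0,"az":0},
  ],
)

```text
time_s: 9.62
tcp_pos: [0.5801, -0.1843, 0.011]
ee_rot: [[-0.003, -0.971, 0.241], [0.0, 0.241, 0.971], [-1.0, 0.003, -0.001]]
wrist_force: [-0.9, -0.3, -0.4]
gripper_width: 0.151
```

Emit:
play_rows(
  commands=[
    {"fingers":0.68,"tx":0,"ty":0,"tz":0.007,"ax":0,"ay":0,"az":0},
    {"fingers":0.68,"tx":0,"ty":-0.0003,"tz":0.014,"ax":0,"ay":0,"az":0},
    {"fingers":0.68,"tx":0,"ty":-0.0005,"tz":0.021,"ax":0,"ay":0,"az":0},
    {"fingers":0.68,"tx":0,"ty":-0.0008,"tz":0.028,"ax":0,"ay":0,"az":0},
    {"fingers":0.68,"tx":0,"ty":-0.001,"tz":0.035,"ax":0,"ay":0,"az":0},
  ],
)

```text
time_s: 10.03
tcp_pos: [0.5884, -0.1585, 0.0134]
ee_rot: [[0.0, -0.971, 0.241], [-0.0, 0.241, 0.971], [-1.0, -0.001, -0.0]]
wrist_force: [-1.5, -2.4, 1.1]
gripper_width: 0.158
```

```bash
python3 go.py 41 78 11 -2; python3 loc.py scene
```

```text
tcp jig [  39.5 -102.2] z 13.4 t 10.03 F [-1.5 -2.4  1.1] w 0.16 j6 -14.1
shift [ 0.0032 -0.0015  0.2403] turn [-0.0006 -0.0001  0.0002]
scene score 0.57 area 495 jig [ 40.9 -69. ] yaw 0.003 res 39.5
```

Emit:
play_rows(
  commands=[
    {"fingers":0.68,"tx":0.003,"ty":0,"tz":0.008,"ax":0,"ay":0,"az":0},
    {"fingers":0.68,"tx":0.003,"ty":0,"tz":0.016,"ax":0,"ay":0,"az":0},
    {"fingers":0.68,"tx":0.003,"ty":0,"tz":0.024,"ax":0,"ay":0,"az":0},
    {"fingers":0.68,"tx":0.003,"ty":-0.0005,"tz":0.032,"ax":0,"ay":0,"az":0},
    {"fingers":0.68,"tx":0.003,"ty":-0.0005,"tz":0.04,"ax":0,"ay":0,"az":0},
  ],
)

```text
time_s: 10.55
tcp_pos: [0.5959, -0.1293, 0.0103]
ee_rot: [[-0.0, -0.97, 0.242], [0.0, 0.242, 0.97], [-1.0, 0.0, -0.0]]
wrist_force: [-0.3, -0.1, -0.9]
gripper_width: 0.162
```

Emit:
play_rows(
  commands=[
    {"fingers":0.68,"tx":0,"ty":0,"tz":0.008,"ax":0,"ay":0,"az":0},
    {"fingers":0.68,"tx":0,"ty":0,"tz":0.016,"ax":0,"ay":0,"az":0},
    {"fingers":0.68,"tx":0,"ty":0,"tz":0.024,"ax":0,"ay":0,"az":0},
    {"fingers":0.68,"tx":0,"ty":-0.0005,"tz":0.032,"ax":0,"ay":0,"az":0},
    {"fingers":0.68,"tx":0,"ty":-0.0005,"tz":0.04,"ax":0,"ay":0,"az":0},
  ],
)

```text
time_s: 10.97
tcp_pos: [0.6033, -0.1004, 0.0103]
ee_rot: [[-0.001, -0.97, 0.242], [-0.0, 0.242, 0.97], [-1.0, 0.001, -0.0]]
wrist_force: [-0.9, 0.2, -0.6]
gripper_width: 0.16
```

```bash
python3 go.py 41 78 11 -2; python3 loc.py scene
```

```text
tcp jig [ 40.1 -42.3] z 10.3 t 10.97 F [-0.9  0.2 -0.6] w 0.16 j6 -19.7
shift [-0.001  -0.0007  0.1604] turn [-0.0009 -0.0001 -0.0002]
scene score 0.64 area 536 jig [40.  -9.4] yaw -0.005 res 30.7
```

Emit:
play_rows(
  commands=[
    {"fingers":0.68,"tx":0,"ty":0,"tz":0.008,"ax":0,"ay":0,"az":0},
    {"fingers":0.68,"tx":0,"ty":-0.0005,"tz":0.016,"ax":0,"ay":0,"az":0},
    {"fingers":0.68,"tx":0,"ty":-0.0005,"tz":0.024,"ax":0,"ay":0,"az":0},
    {"fingers":0.68,"tx":0,"ty":-0.001,"tz":0.032,"ax":0,"ay":0,"az":0},
    {"fingers":0.68,"tx":0,"ty":-0.001,"tz":0.04,"ax":0,"ay":0,"az":0},
  ],
)

```text
time_s: 11.48
tcp_pos: [0.6113, -0.0716, 0.0103]
ee_rot: [[-0.0, -0.97, 0.242], [0.0, 0.242, 0.97], [-1.0, 0.0, -0.0]]
wrist_force: [-1.0, 0.8, -0.0]
gripper_width: 0.162
```

Emit:
play_rows(
  commands=[
    {"fingers":0.68,"tx":0,"ty":0,"tz":0.008,"ax":0,"ay":0,"az":0},
    {"fingers":0.68,"tx":0,"ty":-0.0005,"tz":0.016,"ax":0,"ay":0,"az":0},
    {"fingers":0.68,"tx":0,"ty":-0.0005,"tz":0.024,"ax":0,"ay":0,"az":0},
    {"fingers":0.68,"tx":0,"ty":-0.001,"tz":0.03,"ax":0,"ay":0,"az":0},
    {"fingers":0.68,"tx":0,"ty":-0.001,"tz":0.032,"ax":0,"ay":0,"az":0},
  ],
)

```text
time_s: 11.9
tcp_pos: [0.6186, -0.048, 0.0105]
ee_rot: [[0.001, -0.971, 0.241], [0.0, 0.241, 0.971], [-1.0, -0.001, 0.0]]
wrist_force: [0.9, -0.2, -0.0]
gripper_width: 0.161
```

```bash
python3 go.py 41 79 10 -2; python3 - <<'E'
from loc import *
p=loc(('scene',));overlay(p,QJ,[*T(QJ,[[.042,.0445,0]])[0,:2],QJ[2]],'pics/m2.png',(270,225),(130,100),6)
E
```

```text
tcp jig [42.4 12.3] z 10.5 t 11.9 F [ 0.9 -0.2 -0. ] w 0.16 j6 -24.4
shift [0.0007 0.002  0.0889] turn [-0.0006  0.0001  0.0003]
scene score 0.81 area 543 jig [39.9 47.9] yaw -0.003 res 46.1
```

View pics/m2.png

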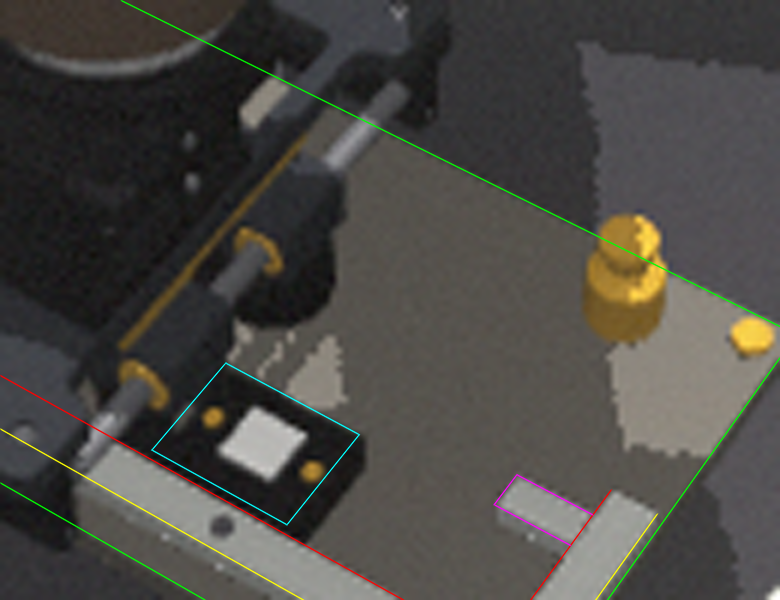

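The carrier is flush with the rail and square, with its front at the cyan outline about 67 mm short of home. The disc and weight have not moved. I continue, slowing towards the end.

Emit:
play_rows(
  commands=[
    {"fingers":0.68,"tx":0,"ty":0,"tz":0.008,"ax":0,"ay":0,"az":0},
    {"fingers":0.68,"tx":0,"ty":0.0,"tz":0.016,"ax":0,"ay":0,"az":0},
    {"fingers":0.68,"tx":0,"ty":0.0,"tz":0.024,"ax":0,"ay":0,"az":0},
    {"fingers":0.68,"tx":0,"ty":0,"tz":0.032,"ax":0,"ay":0,"az":0},
    {"fingers":0.68,"tx":0,"ty":0,"tz":0.04,"ax":0,"ay":0,"az":0},
  ],
)

```text
time_s: 12.42
tcp_pos: [0.6253, -0.0193, 0.0105]
ee_rot: [[-0.0, -0.97, 0.242], [-0.0, 0.242, 0.97], [-1.0, 0.0, -0.0]]
wrist_force: [-0.8, -1.6, 1.2]
gripper_width: 0.158
```

Emit:
play_rows(
  commands=[
    {"fingers":0.68,"tx":0,"ty":0,"tz":0.008,"ax":0,"ay":0,"az":0},
    {"fingers":0.68,"tx":0,"ty":0,"tz":0.016,"ax":0,"ay":0,"az":0},
    {"fingers":0.68,"tx":0,"ty":0,"tz":0.024,"ax":0,"ay":0,"az":0},
    {"fingers":0.68,"tx":0,"ty":0,"tz":0.03,"ax":0,"ay":0,"az":0},
    {"fingers":0.68,"tx":0,"ty":0,"tz":0.034,"ax":0,"ay":0,"az":0},
  ],
)

```text
time_s: 12.83
tcp_pos: [0.6315, 0.0055, 0.0104]
ee_rot: [[-0.0, -0.97, 0.241], [-0.0, 0.241, 0.97], [-1.0, 0.0, -0.0]]
wrist_force: [-1.0, -1.0, 1.5]
gripper_width: 0.159
```

```bash
python3 go.py 41 79.2 10 -2; python3 loc.py scene
```

```text
tcp jig [42.1 67.3] z 10.4 t 12.83 F [-1.  -1.   1.5] w 0.16 j6 -29.1
shift [0.0005 0.0015 0.0158] turn [-0.0007 -0.     -0.    ]
scene score 0.76 area 548 jig [ 39.3 102.2] yaw 0.021 res 58.2
```

Emit:
play_rows(
  commands=[
    {"fingers":0.68,"tx":0,"ty":0,"tz":0.005,"ax":0,"ay":0,"az":0},
    {"fingers":0.68,"tx":0,"ty":0.0,"tz":0.01,"ax":0,"ay":0,"az":0},
    {"fingers":0.68,"tx":0,"ty":0.0,"tz":0.013,"ax":0,"ay":0,"az":0},
    {"fingers":0.68,"tx":0,"ty":0,"tz":0.013,"ax":0,"ay":0,"az":0},
  ],
)

```text
time_s: 13.27
tcp_pos: [0.6341, 0.0149, 0.0104]
ee_rot: [[0.001, -0.97, 0.241], [0.0, 0.241, 0.97], [-1.0, -0.001, 0.0]]
wrist_force: [0.8, -0.4, 0.0]
gripper_width: 0.155
```

Emit:
play_rows(
  commands=[
    {"fingers":0.68,"tx":0,"ty":0,"tz":0.0015,"ax":0,"ay":0,"az":0},
    {"fingers":0.68,"tx":0,"ty":0,"tz":0.0015,"ax":0,"ay":0,"az":0},
  ],
)

```text
time_s: 13.43
tcp_pos: [0.6341, 0.0156, 0.0104]
ee_rot: [[0.0, -0.97, 0.242], [0.0, 0.242, 0.97], [-1.0, -0.0, 0.0]]
wrist_force: [-0.0, -0.8, -0.9]
gripper_width: 0.16
```

Emit:
play_rows(
  commands=[
    {"fingers":0.68,"tx":0,"ty":0,"tz":0.0015,"ax":0,"ay":0,"az":0},
    {"fingers":0.68,"tx":0,"ty":0,"tz":0.0015,"ax":0,"ay":0,"az":0},
  ],
)

```text
time_s: 13.6
tcp_pos: [0.6342, 0.0159, 0.0104]
ee_rot: [[-0.0, -0.97, 0.242], [-0.001, 0.242, 0.97], [-1.0, 0.0, -0.001]]
wrist_force: [0.7, -2.8, 0.2]
gripper_width: 0.159
```

```bash
python3 go.py 41 79.2 10 -2; python3 loc.py scene
```

```text
tcp jig [42.3 78.1] z 10.4 t 13.6 F [ 0.7 -2.8  0.2] w 0.16 j6 -30.1
shift [0.0005 0.0017 0.0015] turn [-0.0009 -0.0003 -0.0001]
scene score 0.89 area 555 jig [ 39.3 111.8] yaw 0.009 res 54.7
```

Emit:
play_rows(
  commands=[
    {"fingers":0.68,"tx":0,"ty":0,"tz":0.002,"ax":0,"ay":0,"az":0},
    {"fingers":0.68,"tx":0,"ty":0,"tz":0.002,"ax":0,"ay":0,"az":0},
    {"fingers":0.68,"tx":0,"ty":0,"tz":0.002,"ax":0,"ay":0,"az":0},
  ],
)

```text
time_s: 13.95
tcp_pos: [0.6342, 0.0161, 0.0104]
ee_rot: [[-0.002, -0.97, 0.242], [-0.002, 0.242, 0.97], [-1.0, 0.001, -0.002]]
wrist_force: [0.4, -8.3, 0.7]
gripper_width: 0.162
```

Emit:
play_rows(
  commands=[
    {"fingers":0.68,"tx":0,"ty":0,"tz":0.0015,"ax":0,"ay":0,"az":0},
    {"fingers":0.68,"tx":0,"ty":0,"tz":0.0015,"ax":0,"ay":0,"az":0},
    {"fingers":0.68,"tx":0,"ty":0,"tz":0.0015,"ax":0,"ay":0,"az":0},
  ],
)

```text
time_s: 14.2
tcp_pos: [0.6342, 0.0162, 0.0105]
ee_rot: [[-0.002, -0.97, 0.242], [-0.003, 0.242, 0.97], [-1.0, 0.002, -0.004]]
wrist_force: [0.0, -10.7, 0.2]
gripper_width: 0.161
```

Hard stop with 11 N on the end stop. I retreat, lift and pull clear to check with both cameras.

Emit:
play_rows(
  commands=[
    {"fingers":0.68,"tx":0,"ty":0,"tz":-0.008,"ax":0,"ay":0,"az":0},
    {"fingers":0.68,"tx":0,"ty":0.0,"tz":-0.04,"ax":0,"ay":0,"az":0},
    {"fingers":0.68,"tx":-0.05,"ty":0,"tz":-0.04,"ax":0,"ay":0,"az":0},
    {"fingers":0.68,"tx":-0.1,"ty":0,"tz":-0.04,"ax":0,"ay":0,"az":0},
    {"fingers":0.68,"tx":-0.15,"ty":0,"tz":-0.04,"ax":0,"ay":0,"az":0},
  ],
)

```text
time_s: 14.62
tcp_pos: [0.6272, -0.01, 0.1237]
ee_rot: [[-0.001, -0.97, 0.242], [0.001, 0.242, 0.97], [-1.0, 0.001, 0.0]]
wrist_force: [1.3, -0.6, -0.1]
gripper_width: 0.16
```

Emit:
play_rows(
  commands=[
    {"fingers":0.68,"tx":-0.04,"ty":0.05,"tz":-0.05,"ax":0,"ay":0,"az":0},
    {"fingers":0.68,"tx":-0.04,"ty":0.1,"tz":-0.1,"ax":0,"ay":0,"az":0},
    {"fingers":0.68,"tx":-0.04,"ty":0.15,"tz":-0.15,"ax":0,"ay":0,"az":0},
    {"fingers":0.68,"tx":-0.04,"ty":0.15,"tz":-0.2,"ax":0,"ay":0,"az":0},
    {"fingers":0.68,"tx":-0.04,"ty":0.15,"tz":-0.24,"ax":0,"ay":0,"az":0},
  ],
)

```text
time_s: 15.03
tcp_pos: [0.4801, -0.1417, 0.1535]
ee_rot: [[0.002, -0.971, 0.239], [0.001, 0.239, 0.971], [-1.0, -0.001, 0.002]]
wrist_force: [0.7, -0.9, -0.3]
gripper_width: 0.162
```

```bash
python3 go.py 0 79.2 10 1; python3 loc.py scene top; python3 - <<'E'
from ov import *
from station import viewer
QJ=np.array([.5745,-.0498,-.2414]);qh=[*T(QJ,[[.042,.112,0]])[0,:2],QJ[2]]
a=[]
for n,c in(('scene',(292,255)),('top',(265,165))):
    p=viewer.capture(n);overlay(p,QJ,qh,f'pics/_{n}.png',c,(60,72),6);a.append(cv2.imread(f'pics/_{n}.png'))
cv2.imwrite('pics/end.png',np.uint8(255*(np.hstack(a)/255)**.6))
E
```

```text
tcp jig [ -69.7 -111.8] z 153.5 t 15.03 F [ 0.7 -0.9 -0.3] w 0.16 j6 -15.9
shift [ 0.192  -0.0926  0.2544] turn [-5.001e-01  1.000e-04  8.000e-04]
scene score 0.81 area 573 jig [ 39.  110.7] yaw 0.016 res 41.3
top score 0.95 area 411 jig [ 41.1 112.2] yaw 0.01 res 4.8
```

View pics/end.png

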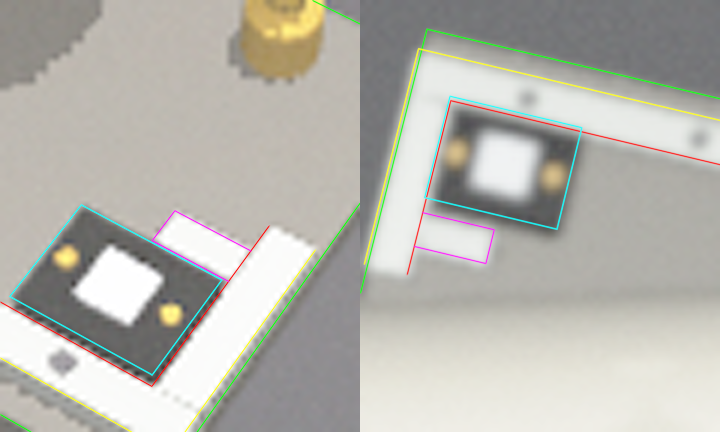

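The home outline fits in both views (top fit 41.1, 112.2, yaw 0.01). As tactile proof across the rail, I will nudge the exposed rear part gently towards the rail. It should meet force at TCP x of about 13.7.

Emit:
play_rows(
  commands=[
    {"fingers":1,"tx":0,"ty":0,"tz":0,"ax":-0.19,"ay":0,"az":0},
    {"fingers":1,"tx":0,"ty":0,"tz":0,"ax":-0.19,"ay":0,"az":0},
    {"fingers":1,"tx":0,"ty":0,"tz":0,"ax":-0.19,"ay":0,"az":0},
    {"fingers":1,"tx":0,"ty":0,"tz":0,"ax":-0.19,"ay":0,"az":0},
    {"fingers":1,"tx":0,"ty":0,"tz":0,"ax":-0.19,"ay":0,"az":0},
  ],
)

```text
time_s: 15.75
tcp_pos: [0.4834, -0.1407, 0.1524]
ee_rot: [[0.0, -0.936, -0.353], [0.0, -0.353, 0.936], [-1.0, -0.0, 0.0]]
wrist_force: [-0.1, -0.4, 0.0]
gripper_width: 0.01
```

Emit:
play_rows(
  commands=[
    {"fingers":1,"tx":0,"ty":0,"tz":0,"ax":-0.19,"ay":0,"az":0},
    {"fingers":1,"tx":0,"ty":0,"tz":0,"ax":-0.19,"ay":0,"az":0},
    {"fingers":1,"tx":0,"ty":0,"tz":0,"ax":-0.19,"ay":0,"az":0},
    {"fingers":1,"tx":0,"ty":0,"tz":0,"ax":-0.19,"ay":0,"az":0},
    {"fingers":1,"tx":0,"ty":0,"tz":0,"ax":-0.19,"ay":0,"az":0},
  ],
)

```text
time_s: 16.17
tcp_pos: [0.4834, -0.1407, 0.1523]
ee_rot: [[-0.0, -0.575, -0.818], [0.0, -0.818, 0.575], [-1.0, -0.0, 0.0]]
wrist_force: [0.4, 0.5, -0.2]
gripper_width: 0.007
```

Emit:
play_rows(
  commands=[
    {"fingers":1,"tx":0,"ty":0,"tz":0,"ax":-0.12,"ay":0,"az":0},
    {"fingers":1,"tx":0,"ty":0,"tz":0,"ax":-0.12,"ay":0,"az":0},
    {"fingers":1,"tx":0,"ty":0,"tz":0,"ax":-0.12,"ay":0,"az":0},
    {"fingers":1,"tx":0,"ty":0,"tz":0,"ax":-0.12,"ay":0,"az":0},
  ],
)

```text
time_s: 16.5
tcp_pos: [0.4833, -0.1408, 0.1523]
ee_rot: [[-0.0, -0.237, -0.971], [0.0, -0.971, 0.237], [-1.0, -0.0, 0.0]]
wrist_force: [0.6, 0.1, -0.3]
gripper_width: 0.004
```

```bash
python3 go.py -2 94 120 1
```

```text
tcp jig [ -66.8 -110.2] z 152.3 t 16.5 F [ 0.6  0.1 -0.3] w 0.0 j6 74.0
shift [ 0.0432 -0.2721 -0.0869] turn [0.0005 0.     0.0001]
```

Emit:
play_rows(
  commands=[
    {"fingers":1,"tx":0,"ty":-0.05,"tz":-0.017,"ax":0,"ay":0,"az":0},
    {"fingers":1,"tx":0,"ty":-0.1,"tz":-0.034,"ax":0,"ay":0,"az":0},
    {"fingers":1,"tx":0,"ty":-0.15,"tz":-0.05,"ax":0,"ay":0,"az":0},
    {"fingers":1,"tx":0,"ty":-0.2,"tz":-0.067,"ax":0,"ay":0,"az":0},
    {"fingers":1,"tx":0,"ty":-0.24,"tz":-0.08,"ax":0,"ay":0,"az":0},
  ],
)

```text
time_s: 16.92
tcp_pos: [0.5858, 0.0216, 0.1524]
ee_rot: [[0.001, -0.243, -0.97], [0.0, -0.97, 0.243], [-1.0, -0.0, -0.001]]
wrist_force: [0.3, 0.2, 0.1]
gripper_width: 0.005
```

Emit:
play_rows(
  commands=[
    {"fingers":1,"tx":0.04,"ty":-0.032,"tz":-0.007,"ax":0,"ay":0,"az":0},
    {"fingers":1,"tx":0.04,"ty":-0.032,"tz":-0.007,"ax":0,"ay":0,"az":0},
    {"fingers":1,"tx":0.04,"ty":-0.032,"tz":-0.007,"ax":0,"ay":0,"az":0},
    {"fingers":1,"tx":0.04,"ty":-0.032,"tz":-0.007,"ax":0,"ay":0,"az":0},
  ],
)

```text
time_s: 17.25
tcp_pos: [0.595, 0.0405, 0.1225]
ee_rot: [[-0.001, -0.242, -0.97], [-0.001, -0.97, 0.242], [-1.0, 0.001, 0.0]]
wrist_force: [0.4, -0.7, 0.4]
gripper_width: 0.007
```

```bash
python3 go.py 0 94 12 1
```

```text
tcp jig [-1.7 92.6] z 122.5 t 17.25 F [ 0.4 -0.7  0.4] w 0.01 j6 56.5
shift [ 0.1473 -0.002  -0.0024] turn [-0.001   0.0001 -0.0002]
```

Emit:
play_rows(
  commands=[
    {"fingers":1,"tx":0.05,"ty":-0.001,"tz":0,"ax":0,"ay":0,"az":0},
    {"fingers":1,"tx":0.09,"ty":-0.001,"tz":0,"ax":0,"ay":0,"az":0},
    {"fingers":1,"tx":0.12,"ty":-0.001,"tz":0,"ax":0,"ay":0,"az":0},
    {"fingers":1,"tx":0.147,"ty":-0.001,"tz":0,"ax":0,"ay":0,"az":0},
    {"fingers":1,"tx":0.147,"ty":-0.001,"tz":0,"ax":0,"ay":0,"az":0},
  ],
)

```text
time_s: 17.67
tcp_pos: [0.5924, 0.0392, 0.0096]
ee_rot: [[-0.006, -0.245, -0.97], [-0.002, -0.97, 0.245], [-1.0, 0.003, 0.006]]
wrist_force: [-1.6, 0.2, -0.4]
gripper_width: 0.001
```

Emit:
play_rows(
  commands=[
    {"fingers":1,"tx":0,"ty":0,"tz":-0.004,"ax":0,"ay":0,"az":0},
    {"fingers":1,"tx":0,"ty":0,"tz":-0.008,"ax":0,"ay":0,"az":0},
    {"fingers":1,"tx":0,"ty":0,"tz":-0.012,"ax":0,"ay":0,"az":0},
    {"fingers":1,"tx":0,"ty":0,"tz":-0.016,"ax":0,"ay":0,"az":0},
    {"fingers":1,"tx":0,"ty":0,"tz":-0.016,"ax":0,"ay":0,"az":0},
  ],
)

```text
time_s: 18.08
tcp_pos: [0.6084, 0.0379, 0.0139]
ee_rot: [[0.003, -0.242, -0.97], [0.001, -0.97, 0.242], [-1.0, -0.002, -0.003]]
wrist_force: [0.5, 0.4, 0.2]
gripper_width: 0.008
```

```bash
python3 go.py 13.7 93 12 1
```

```text
tcp jig [11.9 93.2] z 13.9 t 18.08 F [0.5 0.4 0.2] w 0.01 j6 57.2
shift [ 0.0025  0.0003 -0.0024] turn [-0.001  -0.0009  0.0005]
```

Emit:
play_rows(
  commands=[
    {"fingers":1,"tx":0,"ty":0,"tz":-0.001,"ax":0,"ay":0,"az":0},
    {"fingers":1,"tx":0,"ty":0,"tz":-0.002,"ax":0,"ay":0,"az":0},
    {"fingers":1,"tx":0,"ty":0,"tz":-0.002,"ax":0,"ay":0,"az":0},
  ],
)

```text
time_s: 18.33
tcp_pos: [0.6083, 0.0375, 0.0126]
ee_rot: [[0.0, -0.242, -0.97], [0.0, -0.97, 0.242], [-1.0, -0.0, -0.0]]
wrist_force: [-0.2, -0.5, 0.3]
gripper_width: 0.004
```

Emit:
play_rows(
  commands=[
    {"fingers":1,"tx":0,"ty":0,"tz":-0.0015,"ax":0,"ay":0,"az":0},
    {"fingers":1,"tx":0,"ty":0,"tz":-0.0015,"ax":0,"ay":0,"az":0},
    {"fingers":1,"tx":0,"ty":0,"tz":-0.0015,"ax":0,"ay":0,"az":0},
  ],
)

```text
time_s: 18.58
tcp_pos: [0.6092, 0.0372, 0.0124]
ee_rot: [[-0.0, -0.242, -0.97], [-0.0, -0.97, 0.242], [-1.0, 0.0, 0.0]]
wrist_force: [0.0, 0.2, -0.9]
gripper_width: 0.006
```

```bash
python3 go.py 13.7 93 12 1
```

```text
tcp jig [12.9 92.8] z 12.4 t 18.58 F [ 0.   0.2 -0.9] w 0.01 j6 57.3
shift [ 0.0005 -0.0003 -0.0011] turn [-0.0009  0.0001 -0.    ]
```

Emit:
play_rows(
  commands=[
    {"fingers":1,"tx":0,"ty":0,"tz":-0.0015,"ax":0,"ay":0,"az":0},
    {"fingers":1,"tx":0,"ty":0,"tz":-0.0015,"ax":0,"ay":0,"az":0},
    {"fingers":1,"tx":0,"ty":0,"tz":-0.0015,"ax":0,"ay":0,"az":0},
  ],
)

```text
time_s: 18.83
tcp_pos: [0.6093, 0.037, 0.0123]
ee_rot: [[-0.002, -0.242, -0.97], [-0.0, -0.97, 0.242], [-1.0, 0.001, 0.002]]
wrist_force: [-3.6, 1.5, 1.5]
gripper_width: 0.004
```

Emit:
play_rows(
  commands=[
    {"fingers":1,"tx":0,"ty":0,"tz":-0.0015,"ax":0,"ay":0,"az":0},
    {"fingers":1,"tx":0,"ty":0,"tz":-0.0015,"ax":0,"ay":0,"az":0},
    {"fingers":1,"tx":0,"ty":0,"tz":-0.0015,"ax":0,"ay":0,"az":0},
  ],
)

```text
time_s: 19.08
tcp_pos: [0.6094, 0.037, 0.0122]
ee_rot: [[-0.004, -0.242, -0.97], [-0.0, -0.97, 0.242], [-1.0, 0.001, 0.004]]
wrist_force: [-6.3, 3.6, 5.5]
gripper_width: 0.008
```

```bash
python3 go.py 13.7 93 12 1
```

```text
tcp jig [13.1 92.6] z 12.2 t 19.08 F [-6.3  3.6  5.5] w 0.01 j6 57.5
shift [ 0.0003 -0.0006 -0.0007] turn [-0.0009  0.0013 -0.0004]
```

Hard stop at x 13.1, against 13.7 when it was first on the rail, so it is flush. I retreat and lift clear.

Emit:
play_rows(
  commands=[
    {"fingers":1,"tx":0,"ty":0,"tz":0.006,"ax":0,"ay":0,"az":0},
    {"fingers":1,"tx":0,"ty":0,"tz":0.025,"ax":0,"ay":0,"az":0},
    {"fingers":1,"tx":-0.05,"ty":0,"tz":0.025,"ax":0,"ay":0,"az":0},
    {"fingers":1,"tx":-0.1,"ty":0,"tz":0.025,"ax":0,"ay":0,"az":0},
    {"fingers":1,"tx":-0.15,"ty":0,"tz":0.025,"ax":0,"ay":0,"az":0},
  ],
)

```text
time_s: 19.5
tcp_pos: [0.5936, 0.0409, 0.126]
ee_rot: [[0.001, -0.241, -0.97], [-0.001, -0.97, 0.241], [-1.0, 0.001, -0.001]]
wrist_force: [0.8, 0.0, 0.7]
gripper_width: 0.006
```

Emit:
play_rows(
  commands=[
    {"fingers":1,"tx":-0.04,"ty":0.05,"tz":0.03,"ax":0,"ay":0,"az":0},
    {"fingers":1,"tx":-0.08,"ty":0.09,"tz":0.06,"ax":0,"ay":0,"az":0},
    {"fingers":1,"tx":-0.08,"ty":0.13,"tz":0.09,"ax":0,"ay":0,"az":0},
    {"fingers":1,"tx":-0.08,"ty":0.17,"tz":0.12,"ax":0,"ay":0,"az":0},
    {"fingers":1,"tx":-0.08,"ty":0.2,"tz":0.14,"ax":0,"ay":0,"az":0},
  ],
)

```text
time_s: 19.92
tcp_pos: [0.454, -0.0802, 0.1862]
ee_rot: [[0.004, -0.242, -0.97], [0.0, -0.97, 0.242], [-1.0, -0.001, -0.004]]
wrist_force: [-0.3, 0.6, 0.0]
gripper_width: 0.005
```

```bash
python3 go.py 0 0 200 1; python3 loc.py top scene; python3 - <<'E'
from h import *
from station import viewer,spotter
import pickle
P=pickle.load(open('p0.pkl','rb'))
for n in('scene','top'):
    p=viewer.capture(n)
    # compare small patches (before/after) by template matching
    for k,c in dict(disc=dict(scene=(250,219),top=(301,196)),weight=dict(scene=(309,221),top=(251,207)),jar=dict(scene=(343,288),top=(206,150)),wrench=dict(scene=(152,180),top=(407,216)),stop=dict(scene=(302,275),top=(241,160)))[ 'disc'] if 0 else [(k,v[n]) for k,v in dict(disc=dict(scene=(250,219),top=(301,196)),weight=dict(scene=(309,221),top=(251,207)),jar=dict(scene=(343,288),top=(206,150)),wrench=dict(scene=(152,180),top=(407,216))).items()]:
        h=14 if k!='wrench' else 28
        t=P[n]['image'][c[1]-h:c[1]+h,c[0]-h:c[0]+h];a=p['image'][c[1]-h-10:c[1]+h+10,c[0]-h-10:c[0]+h+10]
        m=cv2.minMaxLoc(cv2.matchTemplate(a,t,cv2.TM_CCOEFF_NORMED));print(n,k,'shift px',m[3][0]-10,m[3][1]-10,round(m[1],2))
E
```

```text
tcp jig [-109.7  -58.4] z 186.2 t 19.92 F [-0.3  0.6  0. ] w 0.01 j6 65.7
shift [-0.0177 -0.0783 -0.1462] turn [-0.0009 -0.0013  0.0004]
top score 0.81 area 378 jig [ 41.9 111.8] yaw 0.044 res 14.8
scene score 0.72 area 550 jig [ 39.7 110.2] yaw 0.024 res 59.9
scene disc shift px 0 0 0.93
scene weight shift px 0 0 0.93
scene jar shift px 0 0 1.0
scene wrench shift px 0 0 0.98
top disc shift px 0 0 0.78
top weight shift px -1 0 0.72
top jar shift px 0 0 0.99
top wrench shift px 1 -5 0.24
```

The views are used up, so I check squareness with numbers instead: the line through the two gold dots on the carrier.

```bash
python3 - <<'E'
from h import *
from station import viewer
import pickle
QJ=[.5745,-.0498,-.2414]
P0=pickle.load(open('p0.pkl','rb'))
def dots(p,xy):
    c=proj(p,T(QJ,[[xy[0]/1e3,xy[1]/1e3,.028]]))[0]
    u,v=np.meshgrid(np.arange(560),np.arange(420));im=p['image'].astype(float)
    w=np.clip(im[...,0]-im[...,2]-25,0,None)*(np.hypot(u-c[0],v-c[1])<17);out=[]
    n,l,_,_=cv2.connectedComponentsWithStats(np.uint8(w>8))
    b=sorted(range(1,n),key=lambda i:-w[l==i].sum())[:2]
    q=inv(QJ,ray(p,[[np.average(u[l==i],weights=w[l==i]),np.average(v[l==i],weights=w[l==i])] for i in b],.028)[:,:2])*1e3
    q=q[np.argsort(q[:,1])];d=q[1]-q[0]
    print('dots',np.round(q,1).tolist(),'mid',np.round(q.mean(0),1),'len',round(np.hypot(*d),1),'yaw',round(np.arctan2(-d[0],d[1]),3))
for n in P0: print('start',n);dots(P0[n],(-24.6,-85.7))
for n in('top','scene','top','scene'): print('now',n);dots(viewer.capture(n),(42,112))
E
```

```text
start top
dots [[-23.0, -103.3], [-26.7, -69.5]] mid [-24.9 -86.4] len 34.0 yaw 0.11
start scene
dots [[-22.9, -102.6], [-26.4, -68.9]] mid [-24.6 -85.7] len 33.8 yaw 0.104
now top
dots [[41.6, 94.3], [41.4, 128.3]] mid [ 41.5 111.3] len 34.0 yaw 0.005
now scene
dots [[41.2, 95.2], [41.1, 129.2]] mid [ 41.2 112.2] len 34.0 yaw 0.004
now top
dots [[41.6, 94.3], [41.4, 128.3]] mid [ 41.5 111.3] len 33.9 yaw 0.005
now scene
dots [[41.2, 95.2], [41.1, 129.2]] mid [ 41.2 112.2] len 34.0 yaw 0.004
```

```bash
python3 -c "
from station import job
print(job.finish_job())"
```

```text
the job is handed in; nothing more can be done
None
```

The carrier is home in the corner pocket and the job is handed in, at about 20 s of the 54 s allowed; no verdict was reported. I pushed it square onto the rail at jig y ≈ -86 mm, slid it along the rail to the end stop, then nudged it once towards the rail and pulled clear.

**Last checks**
- **Position:** the dots on the carrier put it at jig (41.2–41.5, 111.3–112.2) mm, with the seat at (42, 112), and about 0.005 rad off square. Both cameras agree.
- **Contact:** it came to a firm stop against both the rail and the end stop, at about 7–11 N.
- **Other objects:** the disc, weight and jar show at most 1 px of movement, and the scene camera shows none for the wrench either.

**Checks that disagreed**
- **Fingertip height:** the tips stood about 25 mm higher than the TCP reading implied. I found this from the picture and by lowering in small steps, and set the pushing height that way.
- **Outline fits at the end:** these were poorer. The top camera gave a yaw of 0.044 rad, probably because of shadow. The scene camera put the carrier about 2 mm short in both x and y. I relied on the dots and the contact forces instead.
- **Wrench from the top camera:** the match there was useless (score 0.24), probably because the arm or its shadow was in the way. The scene camera alone confirms the wrench (score 0.98).

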